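Fetch the short calibration block from behind the tall ones

ROBOT

A 6-joint arm with a two-finger parallel gripper is mounted at the origin on the work surface. World frame = base frame: x ahead of the robot, y to its left, z up, the work surface at z = 0. Lengths are in m, angles in rad, forces in N, time in s.
With the tool pointing down it reaches from about 0.35 to 0.775 m from the base axis. Payload 7.3 kg.
Tool frame: the origin (TCP) lies at the very end of the fingers, on their centre line; the grasp point (between the pads) lies 19 mm behind it; z points along the fingers, y is the line along which they close (so a half turn about z gives the same grasp; the last joint's range is limited). The gripper opens to 92 mm and grips with 3 to 60 N. Pads are 19 mm wide; open, the fingers measure 130 mm over their backs; the gripper's body (75 mm by 190 mm) begins 47 mm behind the grasp point.
Start: joints at [1.072, 0.342, 1.524, -0, 1.275, -0.146], TCP at [0.181, 0.493, 0.227] pointing down, gripper open.
Joint ranges: [-2.53, 2.53], [-0.77, 2.02], [0.04, 2.7], [-1, 4.14], [0.28, 2.66], [-3.11, 3.11]. Speed limits (rad/s): [2.57, 2.57, 3.14, 3.14, 3.14, 3.14].

INTERFACE

Orientations are given as [roll, pitch, yaw] about the fixed x, y, z axes, in that order (R = Rz(yaw) Ry(pitch) Rx(roll)).
In Python, from cell import robot gives the robot as it stands. The module is installed in compiled form; this text tells all that it offers.
- The arm moves only by the tool arm_command, never from a script. Its argument "moves" is a list of rows, each a list of 3 entries, a list of its own where there are three numbers: the shift along the tool's x, y, z in m, then the turn, a rotation vector about the tool's x, y, z in rad, then the finger opening in m, from 0 to 0.0918. In form: [[[dx, dy, dz], [ax, ay, az], claw], ...]. A call has exactly 5 rows; each row is the pose to reach, as a shift and turn from the pose commanded when the call began, along the tool's axes at that moment; what a row does not reach only later rows make up. A row lasts 1/10 s, in which the tool goes at most 50 mm and 8.59 degrees, less where a joint would pass 70% of its speed; a pose out of reach is approached as far as the arm can. A call with a gripper value outside its range is refused whole. The fingers move at their own pace and stop on an object; "squeeze" is the grip in N (left out, the last holds). Time passes only in rows, so rows that repeat a pose let the fingers close, or fill a call up. It gives the time, the measured TCP pose, the force, the opening and the grip force at its end, in the units of the state.
- robot.observe(): the state, without advancing time (a new reading comes with each control period).
- robot.read_camera(name): name is "scene" or "top" or "wrist"; returns the picture (420x560x3 uint8, red, green, blue); there is no depth.
- robot.camera_model(name): a dict with "fx", "fy", "cx", "cy" (pixels), "k1" (the pictures are not rectified: a ray, as slopes to the right and down, at radius r is drawn at 1 + k1 r^2 times it, then the intrinsics apply), "R" (3x3) and "t" (3): a world point X has camera coordinates R X + t. Camera axes: x right, y down, z forward; pixel columns grow to the right and rows downward; lengths in m; the calibration is good to about 2 mm. A picture is of the moment at which its call begins: read the wrist's pose just before it. camera_model takes no time and is no camera call; for the wrist camera it gives the pose at the moment of the call.
- robot.hand_in(): hands the job in; it is judged then, once.
The state is a dict: "time": time; "qpos": joint angles; "qvel": joint speeds; "joint_efforts": joint torques, N m; "tool_pos": TCP position; "tool_rot": TCP orientation; "contact_force": force on the tool from outside, world axes, zero at the start; "torque": the same for the moment, N m; "opening": finger opening in m; "grip_force": force on a finger pad.
Only numpy, scipy, OpenCV 4.12 (cv2) and the standard library are available. Lean on these libraries where they do the work, as an engineer would, in place of code of your own. Each camera call takes 0.05 s, during which the arm holds its last target. There are 200 camera calls.

TASK

The short aluminium block is wanted in the heater, but three taller blocks stand around it on the storage plate: first stand the three tall blocks on the black rubber mat, all three together there, then set the short block upright in the heater's round well, and only after that put each tall block back upright, centred on the very circle it came from. Set every block down rather than dropping it, and let none topple. Leave the jar and the beaker where they stand.

Things in the scene. Friction and masses are not known exactly. Their poses are not given: they have to be found in the camera images.
- block_slim: Loose upright plain aluminium cylinder, 36 mm in diameter and 125 mm tall (the slimmest and tallest), about 310 g, two small dark bores on its top; it starts on one of the three outer circles of the storage plate, and which one varies. Origin at the centre of its underside, z up along its axis; turning it about that axis means nothing.
- block_medium: Loose upright plain aluminium cylinder, 44 mm in diameter and 115 mm tall (medium width and height), about 420 g, three small dark bores on its top; it starts on one of the three outer circles of the storage plate, and which one varies. Origin at the centre of its underside, z up along its axis; turning it about that axis means nothing.
- block_wide: Loose upright plain aluminium cylinder, 54 mm in diameter and 105 mm tall (the widest, the lowest of the three tall ones), about 570 g, a ring of five dark bores and one in the middle on its top; it starts on one of the three outer circles of the storage plate, and which one varies. Origin at the centre of its underside, z up along its axis; turning it about that axis means nothing.
- block_short: Loose upright plain aluminium cylinder, 40 mm in diameter and 60 mm tall (the only low one), about 170 g, one large dark bore on its top; it starts on the fourth circle of the storage plate, with the tall blocks around it. Origin at the centre of its underside, z up along its axis; turning it about that axis means nothing.
- plate: Fixed flat grey storage plate on the table, 160 (its x) by 250 (its y) by 8 mm thick, the blocks standing on its top, 8 mm above the table. Origin at the centre of its underside. Four thin dark circles, 66 mm across, are printed on it, one under each block and centred on it at the start; in the plate's axes their centres lie at (x, y) = (-45, 0), (20, 78), (20, -78) mm for the tall blocks and (35, 0) mm for the short one. The plate's x axis crosses its short way.
- mat: Fixed black rubber mat lying on the table, 130 (its x) by 270 (its y) by 3 mm thick, empty at the start: the side area for the three tall blocks, whose centres must be over it. Origin at the centre of its underside, z up.
- heater: Fixed low white bench heater, a box 130 (its x) by 170 (its y) by 58 mm tall, with a round steel collar on its top that forms the well: 64 mm inside diameter, 74 mm outside, 12 mm high, floor 58 mm and rim 70 mm above the table. Origin on the table directly under the centre of the well, z up; the box reaches from -60 to +110 mm along its y, and a low display and a dial, 7 mm high at most, lie flat on its top at y = +80 mm.
- jar: Loose lidded amber glass jar, 52 mm in diameter, 75 mm tall, a bystander to be left where it is. Origin at the centre of its underside.
- beaker: Loose empty clear glass beaker, 60 mm in diameter, 80 mm tall, a bystander to be left where it is. Origin at the centre of its underside.
Not all that is in view belongs to the job. What is shaped like the block_slim but yellow is not meant.

How it is judged:
By the outcome, as a careful person would: the job done as asked, in the order asked, and still so for the second after the job is handed in, with the robot touching nothing.
It also fails if it takes over 144 s, if anything falls off the work surface, if the arm or the gripper's body presses on something with over 40 N, if the wrist force passes 120 N, or if a joint passes its speed limit or range.

## Working session

There is one attempt and no reset: what is moved stays moved. The work goes in short steps, Python scripts to look and compute and a tool call to move; the robot and the scene stay as the last step left them, time stands still between calls to the robot, and variables do not carry over. Pictures are saved under pics/ and viewed, at most 14 in all, crops included, and the job is handed in when it is done.

Besides the shell and the picture viewer there is one more tool, called after "Request:" in YAML: its name, and indented under it one key for each argument. arm_command: Moves the arm, as the interface text tells. Its arguments: {"type":"object","properties":{"moves":{"type":"array"},"squeeze":{"type":"number"}},"required":["moves"]}

```bash
ls; mkdir -p pics
python3 - <<'E'
from cell import robot
import cv2
print(robot.observe())
for n in("top","scene"):
    cv2.imwrite(f"pics/{n}0.png",robot.read_camera(n)[:,:,::-1]); print(n,robot.camera_model(n))
E
```

```text
pics
{'time': 0.0, 'qpos': array([ 1.07198719e+00,  3.42745223e-01,  1.52502167e+00, -1.87958483e-06,
        1.27541304e+00, -1.46006351e-01]), 'qvel': array([ 0.00068672,  0.00035261, -0.00025959,  0.00037908, -0.0004536 ,
       -0.00097424]), 'joint_efforts': array([ 1.43745830e-03, -4.31231368e+01, -2.44228417e+01,  7.18742958e-02,
        5.57643129e-02, -1.11974286e-04]), 'tool_pos': array([0.18118536, 0.49230279, 0.22603167]), 'tool_rot': array([-3.14002199e+00, -2.29153194e-04,  2.78879023e+00]), 'contact_force': array([-0.21742902, -0.38168889, -0.73015879]), 'torque': array([ 0.02147029, -0.01555921,  0.03932378]), 'grip_force': 0.0, 'opening': 0.09186461253259423}
top {'fx': 513.772023486454, 'fy': 513.772023486454, 'cx': 276.31639861329944, 'cy': 204.25763816697412, 'k1': 0.042908434277046485, 'R': array([[ 1.01697074e-02, -9.99948226e-01,  3.50360497e-04],
       [-9.93733496e-01, -1.01455042e-02, -1.11314004e-01],
       [ 1.11311795e-01,  7.83865893e-04, -9.93785223e-01]]), 't': array([-0.01003475,  0.4932796 ,  1.30248143])}
scene {'fx': 414.6459947968703, 'fy': 414.6459947968703, 'cx': 278.71345838938316, 'cy': 211.76869955669648, 'k1': -0.11052648321117055, 'R': array([[ 0.43045602,  0.90259952, -0.00466134],
       [ 0.63071507, -0.30447867, -0.71378656],
       [-0.64568268,  0.30431374, -0.70034779]]), 't': array([-0.2075569 , -0.28671135,  1.33590585])}
```

View pics/top0.png

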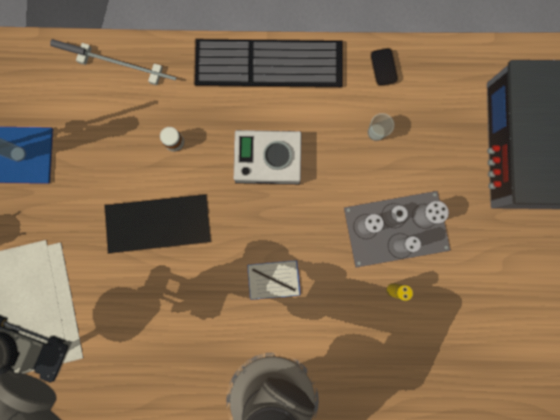

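View pics/scene0.png

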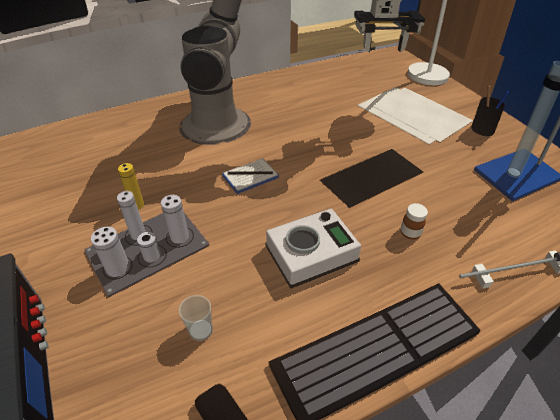

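```bash
cat > h.py <<'E'
import numpy as np, cv2
from cell import robot
from scipy.spatial.transform import Rotation as Ro
def rays(m,uv):
    uv=np.atleast_2d(np.asarray(uv,float)); K=np.array([[m['fx'],0,m['cx']],[0,m['fy'],m['cy']],[0,0,1]])
    s=cv2.undistortPoints(uv[:,None],K,np.array([m['k1'],0,0,0,0.]),)[:,0] 
    R=np.array(m['R']);t=np.array(m['t'])
    return -R.T@t, np.c_[s,np.ones(len(s))]@R
def cast(m,uv,z):
    c,d=rays(m,uv); return (c+d*((z-c[2])/d[:,2])[:,None])[:,:2]
def proj(m,X):
    X=np.atleast_2d(X)@np.array(m['R']).T+m['t']; s=X[:,:2]/X[:,2:]; r=(s**2).sum(1)[:,None]
    return s*(1+m['k1']*r)*m['fx']+[m['cx'],m['cy']]
def rect(m,mask,box,z):
    x0,y0,x1,y1=box; k=np.zeros_like(mask);k[y0:y1,x0:x1]=mask[y0:y1,x0:x1]
    k=cv2.morphologyEx(k,cv2.MORPH_OPEN,np.ones((3,3)))
    cs=max(cv2.findContours(k,cv2.RETR_EXTERNAL,cv2.CHAIN_APPROX_NONE)[0],key=cv2.contourArea)
    p=cast(m,cs[:,0],z)*1000
    return cv2.minAreaRect(p.astype(np.float32)),k
E
python3 - <<'E'
from h import *
im=cv2.imread('pics/top0.png'); hsv=cv2.cvtColor(im,cv2.COLOR_BGR2HSV); m=robot.camera_model('top')
H,S,V=cv2.split(hsv)
r,k1=rect(m,((S<60)&(V>30)).astype(np.uint8)*255,(335,183,460,275),.008);print('plate',r)
r,k2=rect(m,(V<35).astype(np.uint8)*255,(95,185,220,262),.003);print('mat',r)
r,k3=rect(m,((S<60)&(V>120)).astype(np.uint8)*255,(225,120,310,190),.058);print('heater',r)
for n,uv,z in(('well',(278,154),.07),('med',(373,223),.123),('short',(400,213),.068),('wide',(437,212),.113),('slim',(412,244),.133),('yel',(405,293),.125),('jar',(171,136),.075),('beaker',(381,123),.08)): print(n,cast(m,uv,z)*1000)
a=cv2.resize(im[110:310,330:470],None,fx=3,fy=3,interpolation=cv2.INTER_CUBIC)
b=cv2.resize(im[115:195,220:320],None,fx=3.5,fy=3.5,interpolation=cv2.INTER_CUBIC)
c=cv2.cvtColor((k1|k2|k3)[110:270,95:470],cv2.COLOR_GRAY2BGR)
o=np.zeros((600,800,3),np.uint8);o[:600,:420]=a;o[:280,420:770]=b;o[300:460,420:795]=c;cv2.imwrite('pics/z.png',o)
E
```

```text
plate ((436.85369873046875, -327.44012451171875), (156.07435607910156, 265.59307861328125), 10.661476135253906)Traceback (most recent call last):
  File "<stdin>", line 5, in <module>
  File "h.py", line 17, in rect
    cs=max(cv2.findContours(k,cv2.RETR_EXTERNAL,cv2.CHAIN_APPROX_NONE)[0],key=cv2.contourArea)
ValueError: max() iterable argument is empty
```

Run:
```python
from h import *
im=cv2.imread('pics/top0.png'); hsv=cv2.cvtColor(im,cv2.COLOR_BGR2HSV); m=robot.camera_model('top')
H,S,V=cv2.split(hsv); print(hsv[223,157],hsv[240,375],hsv[270,380],hsv[285,350])
r,k1=rect(m,((S<60)&(V>30)).astype(np.uint8)*255,(335,183,460,275),.008);print('plate',r)
r,k2=rect(m,(V<50).astype(np.uint8)*255,(95,185,220,262),.003);print('mat',r)
r,k3=rect(m,((S<60)&(V>120)).astype(np.uint8)*255,(225,120,310,190),.058);print('heater',r)
for n,uv,z in(('well',(278,154),.07),('med',(373,223),.123),('short',(400,213),.068),('wide',(437,212),.113),('slim',(412,244),.133),('yel',(405,293),.125),('jar',(171,136),.075),('beaker',(381,123),.08)): print(n,cast(m,uv,z)*1000)
a=cv2.resize(im[110:310,330:470],None,fx=3,fy=3,interpolation=cv2.INTER_CUBIC)
b=cv2.resize(im[115:195,220:320],None,fx=3.5,fy=3.5,interpolation=cv2.INTER_CUBIC)
c=cv2.cvtColor((k1|k2|k3)[110:270,95:470],cv2.COLOR_GRAY2BGR)
o=np.zeros((600,800,3),np.uint8);o[:600,:420]=a;o[:280,420:770]=b;o[300:460,420:795]=c;cv2.imwrite('pics/z.png',o)
```

```text
[30 14 37] [ 13  22 105] [ 15 122 163] [ 15 118 110]
plate ((436.85369873046875, -327.44012451171875), (156.07435607910156, 265.59307861328125), 10.661476135253906)
mat ((443.34967041015625, 306.8881530761719), (121.92733001708984, 262.16900634765625), 6.694563865661621)
heater ((614.9046630859375, 19.837005615234375), (169.89488220214844, 130.65353393554688), 89.49812316894531)
well [[616.70048189  -8.00234706]]
med [[ 439.9792651  -236.45111976]]
short [[ 469.99935969 -314.3003569 ]]
wide [[ 468.97804854 -392.09582004]]
slim [[ 390.65513577 -325.48752731]]
yel [[ 276.26178982 -308.76690836]]
jar [[658.86508211 262.81639476]]
beaker [[ 696.5213946  -267.12983682]]
```

View pics/z.png

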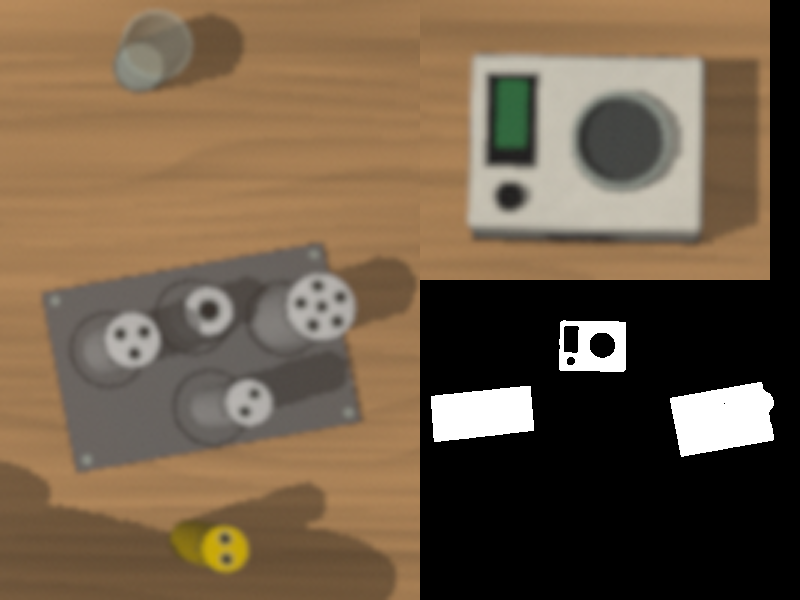

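```bash
cat >> h.py <<'E'
def plan(*tg, s=None):
    """targets (x,y,z,yawdeg) in turn -> tool-axis shifts in mm, turn about tool z"""
    s=s or robot.observe(); p=np.array(s['tool_pos']); y=s['tool_rot'][2]; r=s['tool_rot']
    print('now',np.round(p*1000,1),np.round(np.degrees(r),2),'t',s['time'],'open',s['opening'],'grip',s['grip_force'])
    for g in tg:
        d=np.array(g[:3])-p; c,n=np.cos(y),np.sin(y)
        a=(np.radians(g[3])-y+np.pi)%(2*np.pi)-np.pi
        print('shift mm',np.round(1000*np.array([c*d[0]+n*d[1],n*d[0]-c*d[1],-d[2]]),1),'rz',round(-a,4),'rows',round(max(np.linalg.norm(d)/.05,abs(a)/np.radians(8.59)),1))
        p,y=np.array(g[:3]),np.radians(g[3])
E
python3 - <<'E'
from h import *
m=robot.camera_model('top')
z=np.array([(55,300),(314,255),(348,412),(87,460)],float); px=(z+.5)/3-.5+[330,110]
w=cast(m,px,.008)*1000; c=w.mean(0); print(w,c)
ey=(w[0]-w[1]+w[3]-w[2]);a=np.degrees(np.arctan2(-ey[0],ey[1])); print('yaw',a)
R=Ro.from_euler('z',a,degrees=True).as_matrix()[:2,:2]
for q in((-45,0),(20,78),(20,-78),(35,0)): print(q,c+R@q)
print('well',cast(m,(279.07,154.6),.07)*1000)
plan((.45,.05,.30,100.7),(.44,-.30,.30,100.7))
E
```

```text
[[ 483.19414969 -193.07194785]
 [ 525.08042958 -419.06360135]
 [ 388.61478594 -444.79745265]
 [ 344.65355833 -219.80106291]] [ 435.38573088 -319.18351619]
yaw 10.777557708123906
(-45, 0) [ 391.17950518 -327.59836077]
(20, 78) [ 440.4472117  -238.81946072]
(20, -78) [ 469.61867292 -392.06770981]
(35, 0) [ 469.76835087 -312.63863707]
well [[615.18384993 -10.72661311]]
now [181.2 492.4 226.1] [-1.7992e+02 -1.0000e-02  1.5979e+02] t 0.1 open 0.09163740781415292 grip 0.0
shift mm [-405.1 -322.3  -73.9] rz 1.0313 rows 10.5
shift mm [-342.1  -74.8   -0. ] rz -0.0 rows 7.0
```

Request:
arm_command:
  moves:
    - [[-0.04,-0.03,-0.015],[0,0,0.14],0.09]
    - [[-0.08,-0.06,-0.03],[0,0,0.28],0.09]
    - [[-0.12,-0.09,-0.045],[0,0,0.42],0.09]
    - [[-0.16,-0.12,-0.06],[0,0,0.56],0.09]
    - [[-0.2,-0.15,-0.074],[0,0,0.7],0.09]

```text
time: 0.6
tool_pos: [0.312, 0.2898, 0.2982]
tool_rot: [-3.142, -0.0, 2.084]
contact_force: [1.2, 1.2, 0.1]
opening: 0.0899
grip_force: 0.0
```

Request:
arm_command:
  moves:
    - [[-0.049,0,0],[0,0,0.1],0.09]
    - [[-0.098,0,0],[0,0,0.2],0.09]
    - [[-0.147,0,0],[0,0,0.3],0.09]
    - [[-0.196,0,0],[0,0,0.331],0.09]
    - [[-0.245,0,0],[0,0,0.331],0.09]

```text
time: 1.1
tool_pos: [0.4334, 0.0767, 0.2977]
tool_rot: [-3.142, -0.0, 1.757]
contact_force: [0.6, 0.8, -0.2]
opening: 0.0901
grip_force: 0.0
```

Request:
arm_command:
  moves:
    - [[-0.049,-0.01,0],[0,0,0],0.09]
    - [[-0.098,-0.02,0],[0,0,0],0.09]
    - [[-0.147,-0.03,0],[0,0,0],0.09]
    - [[-0.196,-0.04,0],[0,0,0],0.09]
    - [[-0.242,-0.05,0],[0,0,0],0.09]

```text
time: 1.6
tool_pos: [0.4282, -0.1706, 0.2975]
tool_rot: [-3.141, -0.0, 1.757]
contact_force: [0.1, -0.3, 0.6]
opening: 0.0897
grip_force: 0.0
```

Run:
```python
from h import *
plan((.44,-.30,.30,100.7))
m=robot.camera_model('wrist');np.save('w1',m,allow_pickle=True); cv2.imwrite('pics/w1.png',robot.read_camera('wrist')[:,:,::-1]); print(-np.array(m['R']).T@m['t'],m['R'])
```

```text
now [ 428.2 -170.6  297.5] [-1.7999e+02 -2.0000e-02  1.0069e+02] t 1.6 open 0.08970581197884878 grip 0.0
shift mm [-129.4  -12.4   -2.5] rz -0.0003 rows 2.6
[ 0.41417402 -0.09672867  0.45520644] [[ 9.82491096e-01  1.86308808e-01  5.24245477e-04]
 [ 1.78828160e-01 -9.43824143e-01  2.77878527e-01]
 [ 5.22660127e-02 -2.72919428e-01 -9.60616078e-01]]
```

View pics/w1.png

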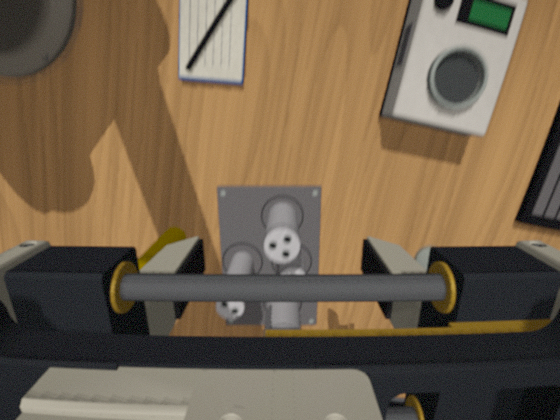

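Run:
```python
from h import *
m=np.load('w1.npy',allow_pickle=True).item(); im=cv2.imread('pics/w1.png')
print('screws',cast(m,[(222,192),(317,192),(312,322)],.008)*1000)
print('med top',cast(m,(282,245),.123)*1000,'circ',cast(m,(282,215.5),.008)*1000,'well',cast(m,(458,79),.07)*1000)
t=robot.camera_model('top')
def back(p): return proj(m,np.array([p]))
P={'med':(440.4,-238.8),'slim':(391.2,-327.6),'short':(469.8,-312.6)}
th=np.linspace(0,6.283,80)
b=cv2.resize(im[170:340,190:350],None,fx=3.5,fy=3.5,interpolation=cv2.INTER_CUBIC)
for k,(x,y) in P.items():
    q=proj(m,np.c_[x/1000+.033*np.cos(th),y/1000+.033*np.sin(th),0*th+.008])
    for u in ((q-[190,170]+.5)*3.5-.5).astype(int): cv2.circle(b,tuple(int(i) for i in u),1,(0,0,255),-1)
cv2.imwrite('pics/w1z.png',b)
plan((.4404,-.2388,.30,100.7),(.4404,-.2388,.085,100.7))
```

```text
screws [[ 344.26415051 -221.49332864]
 [ 486.2271326  -194.6210605 ]
 [ 528.88051945 -424.27390313]]
med top [[ 440.91753994 -240.47107269]] circ [[ 440.94779855 -241.42518783]] well [[614.75644031 -10.78177272]]
now [ 428.  -176.9  297.2] [-179.9     0.22  100.46] t 1.65 open 0.09020054131051554 grip 0.0
shift mm [-63.1   0.9  -2.8] rz -0.0042 rows 1.3
shift mm [  0.   0. 215.] rz -0.0 rows 4.3
```

View pics/w1z.png

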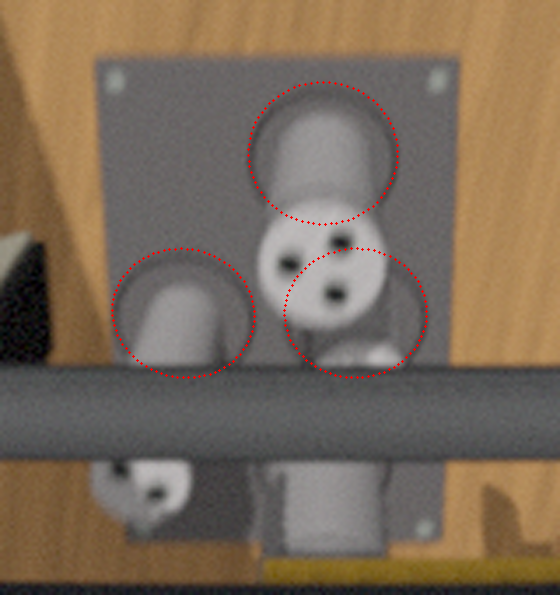

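Request:
arm_command:
  moves:
    - [[-0.04,0.001,-0.003],[0,0,0],0.075]
    - [[-0.065,0.001,-0.003],[0,0,0],0.075]
    - [[-0.065,0.001,0.04],[0,0,0],0.075]
    - [[-0.065,0.001,0.08],[0,0,0],0.075]
    - [[-0.065,0.001,0.1],[0,0,0],0.075]

```text
time: 2.15
tool_pos: [0.4402, -0.231, 0.1942]
tool_rot: [-3.138, -0.004, 1.757]
contact_force: [0.7, -0.1, -0.4]
opening: 0.0753
grip_force: 0.0
```

Request:
arm_command:
  moves:
    - [[0,0,0],[0,0,0],0.075]
    - [[0,0,0],[0,0,0],0.075]
    - [[0,0,0],[0,0,0],0.075]
    - [[0,0,0],[0,0,0],0.075]
    - [[0,0,0],[0,0,0],0.075]

```text
time: 2.65
tool_pos: [0.4423, -0.2323, 0.1988]
tool_rot: [3.14, 0.001, 1.758]
contact_force: [0.1, -0.3, -0.2]
opening: 0.0748
grip_force: 0.0
```

Run:
```python
from h import *
plan((.4406,-.240,.085,100.7))
```

```text
now [ 442.3 -232.3  198.8] [1.7992e+02 8.0000e-02 1.0072e+02] t 2.65 open 0.07475890437520602 grip 0.0
shift mm [ -7.2  -3.1 113.8] rz 0.0004 rows 2.3
```

Request:
arm_command:
  moves:
    - [[-0.007,-0.003,0.0],[0,0,0],0.075]
    - [[-0.007,-0.003,0.04],[0,0,0],0.075]
    - [[-0.007,-0.003,0.08],[0,0,0],0.075]
    - [[-0.007,-0.003,0.114],[0,0,0],0.075]
    - [[-0.007,-0.003,0.114],[0,0,0],0.075]

```text
time: 3.15
tool_pos: [0.4378, -0.2383, 0.0803]
tool_rot: [-3.136, -0.006, 1.757]
contact_force: [0.7, 0.1, 1.1]
opening: 0.0751
grip_force: 0.0
```

Request:
arm_command:
  moves:
    - [[0,0,0],[0,0,0],0.06]
    - [[0,0,0],[0,0,0],0.05]
    - [[0,0,0],[0,0,0],0.045]
    - [[0,0,0],[0,0,0],0.04]
    - [[0,0,0],[0,0,0],0.03]
  squeeze: 25

```text
time: 3.65
tool_pos: [0.4408, -0.2399, 0.0849]
tool_rot: [3.14, 0.002, 1.758]
contact_force: [-0.2, -0.6, 6.1]
opening: 0.0437
grip_force: 25.0
```

Request:
arm_command:
  moves:
    - [[0,0,0],[0,0,0],0.03]
    - [[0,0,0],[0,0,0],0.03]
    - [[0,0,0],[0,0,0],0.03]
    - [[0,0,0],[0,0,0],0.03]
    - [[0,0,0],[0,0,0],0.03]
  squeeze: 30

```text
time: 4.15
tool_pos: [0.4408, -0.2399, 0.0848]
tool_rot: [3.14, 0.001, 1.758]
contact_force: [-1.4, 0.1, 6.5]
opening: 0.0438
grip_force: 30.0
```

Run:
```python
from h import *
import math
a=math.radians(6.7);c=np.array([.4433,.3069]);ey=np.array([-math.sin(a),math.cos(a)])
for k in(-.085,0,.085): print(c+k*ey)
plan((.44,-.24,.23,100.7),(.44,.0,.23,100.7),(*(c+.085*ey),.23,96.7),(*(c+.085*ey),.081,96.7))
print(robot.observe()['contact_force'])
```

```text
[0.45321701 0.22248049]
[0.4433 0.3069]
[0.43338299 0.39131951]
now [ 440.8 -239.9   84.8] [1.7992e+02 8.0000e-02 1.0072e+02] t 4.15 open 0.04379545033996274 grip 30.002409517765045
shift mm [ 1.000e-01 -8.000e-01 -1.452e+02] rz 0.0004 rows 2.9
shift mm [235.8  44.6  -0. ] rz -0.0 rows 4.8
shift mm [385.7  66.2  -0. ] rz 0.0698 rows 7.8
shift mm [  0.   0. 149.] rz -0.0 rows 3.0
[-1.39954339  0.08192091  6.53309546]
```

Request:
arm_command:
  moves:
    - [[0,0,-0.01],[0,0,0],0.03]
    - [[0,0,-0.04],[0,0,0],0.03]
    - [[0,0,-0.08],[0,0,0],0.03]
    - [[0,0,-0.12],[0,0,0],0.03]
    - [[0,0,-0.145],[0,0,0],0.03]

```text
time: 4.65
tool_pos: [0.4405, -0.2397, 0.2319]
tool_rot: [3.14, 0.002, 1.758]
contact_force: [0.8, -0.2, -3.9]
opening: 0.0435
grip_force: 30.0
```

Request:
arm_command:
  moves:
    - [[0.02,0.0035,0],[0,0,0],0.03]
    - [[0.06,0.0105,0],[0,0,0],0.03]
    - [[0.1,0.0175,0],[0,0,0],0.03]
    - [[0.15,0.0265,0],[0,0,0],0.03]
    - [[0.2,0.0354,0],[0,0,0],0.03]

```text
time: 5.15
tool_pos: [0.437, -0.0364, 0.2289]
tool_rot: [-3.141, -0.0, 1.757]
contact_force: [1.4, 0.5, -2.4]
opening: 0.0433
grip_force: 30.0
```

Request:
arm_command:
  moves:
    - [[0.05,0.0088,0],[0,0,0],0.03]
    - [[0.1,0.0177,0],[0,0,0],0.03]
    - [[0.15,0.0265,0],[0,0,0],0.03]
    - [[0.195,0.0345,0],[0,0,0],0.03]
    - [[0.24,0.0424,0],[0,0,0],0.03]

```text
time: 5.65
tool_pos: [0.4339, 0.2077, 0.229]
tool_rot: [-3.141, -0.0, 1.758]
contact_force: [1.4, -0.1, -3.6]
opening: 0.0435
grip_force: 30.0
```

Request:
arm_command:
  moves:
    - [[0.05,0.0088,0],[0,0,0],0.03]
    - [[0.1,0.0177,0],[0,0,0],0.03]
    - [[0.14,0.025,0],[0,0,0],0.03]
    - [[0.17,0.0302,0],[0,0,0],0.03]
    - [[0.182,0.0322,0],[0,0,0],0.03]

```text
time: 6.15
tool_pos: [0.4315, 0.3929, 0.2283]
tool_rot: [-3.14, -0.0, 1.761]
contact_force: [-0.3, -1.8, -3.9]
opening: 0.0433
grip_force: 30.0
```

Request:
arm_command:
  moves:
    - [[0,0,0.03],[0,0,0],0.03]
    - [[0,0,0.07],[0,0,0],0.03]
    - [[0,0,0.105],[0,0,0],0.03]
    - [[0,0,0.125],[0,0,0],0.03]
    - [[0,0,0.132],[0,0,0],0.03]

```text
time: 6.65
tool_pos: [0.4313, 0.3886, 0.0943]
tool_rot: [-3.136, 0.003, 1.757]
contact_force: [0.6, -0.3, -2.9]
opening: 0.0435
grip_force: 30.0
```

Request:
arm_command:
  moves:
    - [[0,0,0.0],[0,0,0],0.03]
    - [[0,0,0],[0,0,0],0.03]
    - [[0,0,0],[0,0,0],0.03]
    - [[0,0,0],[0,0,0],0.03]
    - [[0,0,0],[0,0,0],0.03]

```text
time: 7.15
tool_pos: [0.433, 0.3907, 0.0976]
tool_rot: [3.14, -0.001, 1.758]
contact_force: [0.8, -0.1, -3.5]
opening: 0.0432
grip_force: 30.0
```

Run:
```python
from h import *
plan((.4334,.3913,.0798,100.72))
cv2.imwrite('pics/s1.png',np.hstack([robot.read_camera('scene')[60:340,120:520,::-1],robot.read_camera('top')[100:380,60:460,::-1]]))
```

```text
now [433.  390.7  97.6] [ 1.7992e+02 -4.0000e-02  1.0072e+02] t 7.15 open 0.043245793316031504 grip 29.998083114624023
shift mm [ 0.5  0.5 17.8] rz -0.0 rows 0.4
```

View pics/s1.png

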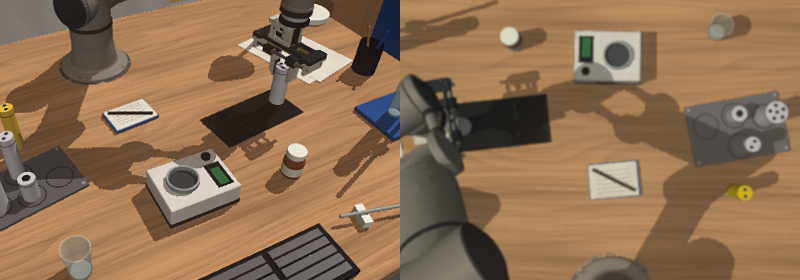

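Request:
arm_command:
  moves:
    - [[0,0,0.006],[0,0,0],0.03]
    - [[0,0,0.011],[0,0,0],0.03]
    - [[0,0,0.0145],[0,0,0],0.03]
    - [[0,0,0.0165],[0,0,0],0.03]
    - [[0,0,0.0175],[0,0,0],0.03]

```text
time: 7.75
tool_pos: [0.4324, 0.3904, 0.0799]
tool_rot: [-3.141, 0.0, 1.758]
contact_force: [-4.0, -2.7, 9.8]
opening: 0.0431
grip_force: 30.0
```

Request:
arm_command:
  moves:
    - [[0,0,0.0],[0,0,0],0.03]
    - [[0,0,0],[0,0,0],0.03]
    - [[0,0,0],[0,0,0],0.03]
    - [[0,0,0],[0,0,0],0.03]
    - [[0,0,0],[0,0,0],0.03]

```text
time: 8.25
tool_pos: [0.4323, 0.3904, 0.0799]
tool_rot: [-3.141, 0.0, 1.758]
contact_force: [-4.7, -1.9, 6.4]
opening: 0.0439
grip_force: 30.0
```

Run:
```python
from h import *
plan((.4334,.3913,.0798,100.72))
t=robot.camera_model('top'); im=robot.read_camera('top')[:,:,::-1].copy()
x0,y0=345,200
b=cv2.resize(im[y0:y0+50,x0:x0+50],None,fx=10,fy=10,interpolation=cv2.INTER_CUBIC)
th=np.linspace(0,6.283,90)
q=proj(t,np.c_[.4408+.033*np.cos(th),-.2399+.033*np.sin(th),0*th+.008])
for u in ((q-[x0,y0]+.5)*10-.5).astype(int): cv2.circle(b,tuple(int(i) for i in u),1,(0,0,255),-1)
cv2.imwrite('pics/c1.png',b)
```

```text
now [432.3 390.4  79.9] [-179.98    0.    100.72] t 8.25 open 0.04394272532392065 grip 30.0066277384758
shift mm [0.7 1.2 0.1] rz 0.0 rows 0.0
```

View pics/c1.png

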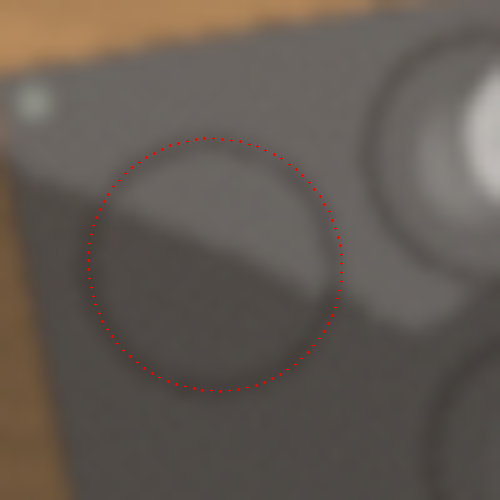

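Request:
arm_command:
  moves:
    - [[0,0,0],[0,0,0],0.05]
    - [[0,0,0],[0,0,0],0.06]
    - [[0,0,0],[0,0,0],0.07]
    - [[0,0,0],[0,0,0],0.075]
    - [[0,0,0],[0,0,0],0.075]

```text
time: 8.8
tool_pos: [0.4328, 0.3905, 0.0792]
tool_rot: [3.141, -0.0, 1.758]
contact_force: [0.2, 0.4, 0.1]
opening: 0.0738
grip_force: 0.0
```

Request:
arm_command:
  moves:
    - [[0,0,-0.01],[0,0,0],0.075]
    - [[0,0,-0.04],[0,0,0],0.075]
    - [[0,0,-0.08],[0,0,0],0.075]
    - [[0,0,-0.12],[0,0,0],0.075]
    - [[0,0,-0.15],[0,0,0],0.075]

```text
time: 9.3
tool_pos: [0.4331, 0.3908, 0.233]
tool_rot: [3.138, -0.002, 1.758]
contact_force: [1.2, 0.8, 0.1]
opening: 0.0751
grip_force: 0.0
```

Request:
arm_command:
  moves:
    - [[-0.045,-0.01125,0],[0,0,0],0.065]
    - [[-0.09,-0.0225,0],[0,0,0],0.065]
    - [[-0.138,-0.0345,0],[0,0,0],0.065]
    - [[-0.184,-0.046,0],[0,0,0],0.065]
    - [[-0.23,-0.0575,0],[0,0,0],0.065]

```text
time: 9.8
tool_pos: [0.4186, 0.1521, 0.2302]
tool_rot: [3.14, 0.0, 1.758]
contact_force: [0.8, -0.1, -1.0]
opening: 0.065
grip_force: 0.0
```

Request:
arm_command:
  moves:
    - [[-0.048,-0.012,0],[0,0,0],0.065]
    - [[-0.096,-0.024,0],[0,0,0],0.065]
    - [[-0.144,-0.036,0],[0,0,0],0.065]
    - [[-0.192,-0.048,0],[0,0,0],0.065]
    - [[-0.24,-0.06,0],[0,0,0],0.065]

```text
time: 10.3
tool_pos: [0.4042, -0.0952, 0.2303]
tool_rot: [3.14, 0.001, 1.758]
contact_force: [1.2, -1.1, 0.8]
opening: 0.0652
grip_force: 0.0
```

Request:
arm_command:
  moves:
    - [[-0.048,-0.012,0],[0,0,0],0.065]
    - [[-0.096,-0.024,0],[0,0,0],0.065]
    - [[-0.144,-0.036,0],[0,0,0],0.065]
    - [[-0.192,-0.048,0],[0,0,0],0.065]
    - [[-0.229,-0.057,0],[0,0,0],0.065]

```text
time: 10.8
tool_pos: [0.3906, -0.3317, 0.2301]
tool_rot: [3.141, 0.001, 1.756]
contact_force: [1.2, 0.5, -0.4]
opening: 0.0649
grip_force: 0.0
```

Request:
arm_command:
  moves:
    - [[0,0,0],[0,0,0],0.065]
    - [[0,0,0],[0,0,0],0.065]
    - [[0,0,0.02],[0,0,0],0.065]
    - [[0,0,0.04],[0,0,0],0.065]
    - [[0,0,0.05],[0,0,0],0.065]

```text
time: 11.3
tool_pos: [0.391, -0.3267, 0.1784]
tool_rot: [-3.141, -0.002, 1.759]
contact_force: [-0.0, 0.2, 0.2]
opening: 0.0653
grip_force: 0.0
```

Request:
arm_command:
  moves:
    - [[0,0,0],[0,0,0],0.065]
    - [[0,0,0],[0,0,0],0.065]
    - [[0,0,0],[0,0,0],0.065]
    - [[0,0,0],[0,0,0],0.065]
    - [[0,0,0],[0,0,0],0.065]

```text
time: 11.8
tool_pos: [0.3914, -0.329, 0.1798]
tool_rot: [3.141, 0.001, 1.758]
contact_force: [0.5, 0.1, -0.1]
opening: 0.065
grip_force: 0.0
```

Run:
```python
from h import *
plan((.3913,-.3286,.092,100.72))
t=robot.camera_model('top'); im=robot.read_camera('top')[:,:,::-1].copy()
cv2.imwrite('pics/t2.png',im)
hsv=cv2.cvtColor(im,cv2.COLOR_BGR2HSV);print(cv2.countNonZero(hsv[185:262,95:220,2]))
cv2.imwrite('pics/t2.png',np.hstack([cv2.resize(im[110:310,90:290],None,fx=2,fy=2),robot.read_camera('scene')[20:420,150:550,::-1]]))
```

```text
now [ 391.4 -329.   179.8] [1.7997e+02 4.0000e-02 1.0072e+02] t 11.8 open 0.0650164377942358 grip 0.0
shift mm [ 0.4  0.  87.8] rz -0.0001 rows 1.8
9625
```

View pics/t2.png

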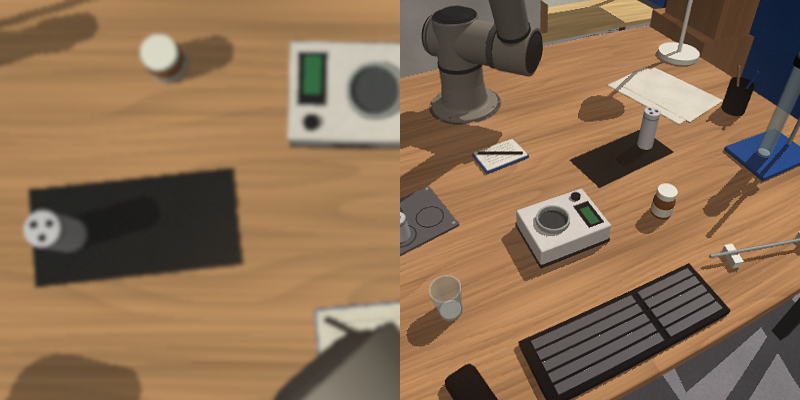

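Request:
arm_command:
  moves:
    - [[0,0,0.04],[0,0,0],0.065]
    - [[0,0,0.07],[0,0,0],0.065]
    - [[0,0,0.084],[0,0,0],0.065]
    - [[0,0,0.088],[0,0,0],0.065]
    - [[0,0,0.088],[0,0,0],0.065]

```text
time: 12.4
tool_pos: [0.3912, -0.3288, 0.0911]
tool_rot: [-3.141, -0.001, 1.758]
contact_force: [-0.2, 0.6, 0.6]
opening: 0.0654
grip_force: 0.0
```

Request:
arm_command:
  moves:
    - [[0,0,0],[0,0,0],0.06]
    - [[0,0,0],[0,0,0],0.05]
    - [[0,0,0],[0,0,0],0.042]
    - [[0,0,0],[0,0,0],0.034]
    - [[0,0,0],[0,0,0],0.025]
  squeeze: 25

```text
time: 12.9
tool_pos: [0.3914, -0.329, 0.0916]
tool_rot: [3.141, 0.001, 1.758]
contact_force: [0.4, -0.0, 1.8]
opening: 0.0355
grip_force: 25.0
```

Request:
arm_command:
  moves:
    - [[0,0,0],[0,0,0],0.025]
    - [[0,0,0],[0,0,0],0.025]
    - [[0,0,0],[0,0,0],0.025]
    - [[0,0,0],[0,0,0],0.025]
    - [[0,0,0],[0,0,0],0.025]
  squeeze: 30

```text
time: 13.4
tool_pos: [0.3914, -0.3289, 0.0916]
tool_rot: [3.141, 0.001, 1.758]
contact_force: [0.6, 1.0, 4.8]
opening: 0.0359
grip_force: 30.0
```

Request:
arm_command:
  moves:
    - [[0,0,-0.01],[0,0,0],0.025]
    - [[0,0,-0.04],[0,0,0],0.025]
    - [[0,0,-0.08],[0,0,0],0.025]
    - [[0,0,-0.12],[0,0,0],0.025]
    - [[0,0,-0.15],[0,0,0],0.025]

```text
time: 13.9
tool_pos: [0.391, -0.3288, 0.2436]
tool_rot: [3.141, 0.001, 1.758]
contact_force: [0.1, -0.2, -4.0]
opening: 0.0359
grip_force: 30.0
```

Request:
arm_command:
  moves:
    - [[0.02,0.0055,0],[0,0,0],0.025]
    - [[0.06,0.0165,0],[0,0,0],0.025]
    - [[0.1,0.0275,0],[0,0,0],0.025]
    - [[0.145,0.0399,0],[0,0,0],0.025]
    - [[0.19,0.0523,0],[0,0,0],0.025]

```text
time: 14.4
tool_pos: [0.4064, -0.1306, 0.2411]
tool_rot: [-3.141, -0.001, 1.757]
contact_force: [0.9, -0.3, -3.2]
opening: 0.0357
grip_force: 30.0
```

Request:
arm_command:
  moves:
    - [[0.048,0.0132,0],[0,0,0],0.025]
    - [[0.096,0.0264,0],[0,0,0],0.025]
    - [[0.144,0.0396,0],[0,0,0],0.025]
    - [[0.192,0.0528,0],[0,0,0],0.025]
    - [[0.24,0.066,0],[0,0,0],0.025]

```text
time: 14.9
tool_pos: [0.4267, 0.1176, 0.2413]
tool_rot: [-3.141, 0.0, 1.758]
contact_force: [0.8, -0.6, -2.1]
opening: 0.0352
grip_force: 30.0
```

Request:
arm_command:
  moves:
    - [[0.048,0.0132,0],[0,0,0],0.025]
    - [[0.096,0.0264,0],[0,0,0],0.025]
    - [[0.14,0.0385,0],[0,0,0],0.025]
    - [[0.172,0.0475,0],[0,0,0],0.025]
    - [[0.185,0.0509,0],[0,0,0],0.025]

```text
time: 15.4
tool_pos: [0.4423, 0.3095, 0.2406]
tool_rot: [-3.14, -0.0, 1.761]
contact_force: [-0.9, -0.5, -3.4]
opening: 0.0358
grip_force: 30.0
```

Request:
arm_command:
  moves:
    - [[0,0,0.02],[0,0,0],0.025]
    - [[0,0,0.06],[0,0,0],0.025]
    - [[0,0,0.1],[0,0,0],0.025]
    - [[0,0,0.13],[0,0,0],0.025]
    - [[0,0,0.14],[0,0,0],0.025]

```text
time: 15.9
tool_pos: [0.441, 0.3051, 0.0981]
tool_rot: [-3.135, 0.002, 1.757]
contact_force: [-0.5, -0.2, -2.9]
opening: 0.0357
grip_force: 30.0
```

Request:
arm_command:
  moves:
    - [[0,0,0],[0,0,0],0.025]
    - [[0,0,0],[0,0,0],0.025]
    - [[0,0,0],[0,0,0],0.025]
    - [[0,0,0],[0,0,0],0.025]
    - [[0,0,0],[0,0,0],0.025]

```text
time: 16.4
tool_pos: [0.4435, 0.3071, 0.1023]
tool_rot: [3.14, -0.001, 1.758]
contact_force: [0.1, 0.5, -2.7]
opening: 0.0357
grip_force: 30.0
```

Request:
arm_command:
  moves:
    - [[0,0,0.006],[0,0,0],0.025]
    - [[0,0,0.011],[0,0,0],0.025]
    - [[0,0,0.0135],[0,0,0],0.025]
    - [[0,0,0.015],[0,0,0],0.025]
    - [[0,0,0.0157],[0,0,0],0.025]

```text
time: 16.9
tool_pos: [0.4428, 0.3069, 0.0866]
tool_rot: [-3.141, 0.0, 1.758]
contact_force: [-5.8, -1.5, 13.2]
opening: 0.0356
grip_force: 30.0
```

Request:
arm_command:
  moves:
    - [[0,0,0.0],[0,0,0],0.025]
    - [[0,0,0],[0,0,0],0.025]
    - [[0,0,0],[0,0,0],0.04]
    - [[0,0,0],[0,0,0],0.055]
    - [[0,0,0],[0,0,0],0.065]

```text
time: 17.4
tool_pos: [0.4433, 0.307, 0.0856]
tool_rot: [3.141, -0.0, 1.758]
contact_force: [-0.3, -0.3, 0.3]
opening: 0.0513
grip_force: 0.0
```

Request:
arm_command:
  moves:
    - [[0,0,0],[0,0,0],0.065]
    - [[0,0,0],[0,0,0],0.065]
    - [[0,0,0],[0,0,0],0.065]
    - [[0,0,0],[0,0,0],0.065]
    - [[0,0,0],[0,0,0],0.065]

```text
time: 17.9
tool_pos: [0.4431, 0.3069, 0.0856]
tool_rot: [-3.142, -0.0, 1.758]
contact_force: [-0.5, -0.8, 0.6]
opening: 0.065
grip_force: 0.0
```

Request:
arm_command:
  moves:
    - [[0,0,-0.01],[0,0,0],0.065]
    - [[0,0,-0.04],[0,0,0],0.065]
    - [[0,0,-0.08],[0,0,0],0.065]
    - [[0,0,-0.12],[0,0,0],0.065]
    - [[0,0,-0.15],[0,0,0],0.065]

```text
time: 18.4
tool_pos: [0.4435, 0.3072, 0.2391]
tool_rot: [3.138, -0.001, 1.758]
contact_force: [0.0, 0.4, 0.1]
opening: 0.0651
grip_force: 0.0
```

Request:
arm_command:
  moves:
    - [[-0.04,-0.006,0],[0,0,0],0.08]
    - [[-0.088,-0.0132,0],[0,0,0],0.08]
    - [[-0.136,-0.0204,0],[0,0,0],0.08]
    - [[-0.184,-0.0276,0],[0,0,0],0.08]
    - [[-0.232,-0.0348,0],[0,0,0],0.08]

```text
time: 18.9
tool_pos: [0.4518, 0.0708, 0.2366]
tool_rot: [3.14, 0.0, 1.758]
contact_force: [1.1, -0.2, 0.2]
opening: 0.0803
grip_force: 0.0
```

Request:
arm_command:
  moves:
    - [[-0.048,-0.0072,0],[0,0,0],0.08]
    - [[-0.096,-0.0144,0],[0,0,0],0.08]
    - [[-0.144,-0.0216,0],[0,0,0],0.08]
    - [[-0.192,-0.0288,0],[0,0,0],0.08]
    - [[-0.24,-0.036,0],[0,0,0],0.08]

```text
time: 19.4
tool_pos: [0.461, -0.172, 0.2366]
tool_rot: [3.14, 0.001, 1.758]
contact_force: [0.9, 0.9, 0.2]
opening: 0.0801
grip_force: 0.0
```

Request:
arm_command:
  moves:
    - [[-0.048,-0.0072,0],[0,0,0],0.08]
    - [[-0.096,-0.0144,0],[0,0,0],0.08]
    - [[-0.144,-0.0216,0],[0,0,0],0.08]
    - [[-0.192,-0.0288,0],[0,0,0],0.08]
    - [[-0.221,-0.0333,0],[0,0,0],0.08]

```text
time: 19.9
tool_pos: [0.4689, -0.3968, 0.236]
tool_rot: [3.141, 0.001, 1.756]
contact_force: [1.0, -0.1, 0.1]
opening: 0.0801
grip_force: 0.0
```

Request:
arm_command:
  moves:
    - [[0,0,0],[0,0,0],0.08]
    - [[0,0,0],[0,0,0],0.08]
    - [[0,0,0.02],[0,0,0],0.08]
    - [[0,0,0.04],[0,0,0],0.08]
    - [[0,0,0.05],[0,0,0],0.08]

```text
time: 20.4
tool_pos: [0.4695, -0.3912, 0.1846]
tool_rot: [-3.141, -0.002, 1.759]
contact_force: [-0.1, 0.1, 0.3]
opening: 0.08
grip_force: 0.0
```

Request:
arm_command:
  moves:
    - [[0,0,0],[0,0,0],0.08]
    - [[0,0,0],[0,0,0],0.08]
    - [[0,0,0],[0,0,0],0.08]
    - [[0,0,0],[0,0,0],0.08]
    - [[0,0,0],[0,0,0],0.08]

```text
time: 20.9
tool_pos: [0.4698, -0.3935, 0.1862]
tool_rot: [3.141, 0.001, 1.758]
contact_force: [-0.5, -0.1, -0.3]
opening: 0.0799
grip_force: 0.0
```

Run:
```python
from h import *
plan((.4699,-.3933,.080,100.72))
a=robot.read_camera('top')[:,:,::-1]
cv2.imwrite('pics/t3.png',np.hstack([cv2.resize(a[110:310,90:290],None,fx=2,fy=2),cv2.resize(a[130:330,320:520],None,fx=2,fy=2)]))
```

```text
now [ 469.8 -393.5  186.2] [1.7996e+02 5.0000e-02 1.0071e+02] t 20.9 open 0.07986884681682398 grip 0.0
shift mm [2.000e-01 1.000e-01 1.062e+02] rz -0.0001 rows 2.1
```

View pics/t3.png

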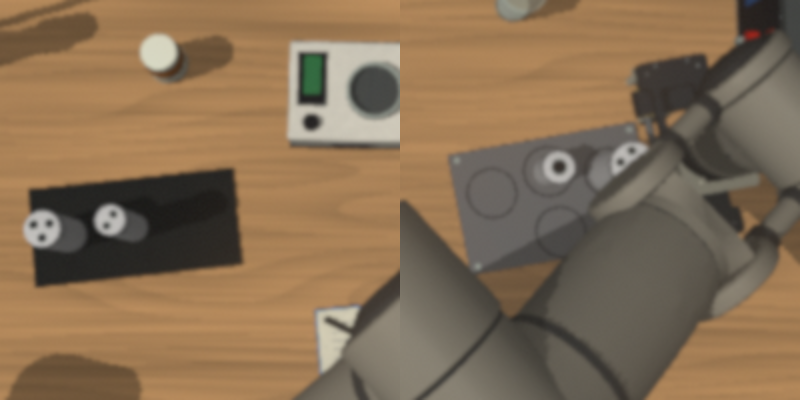

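Request:
arm_command:
  moves:
    - [[0,0,0.04],[0,0,0],0.08]
    - [[0,0,0.08],[0,0,0],0.08]
    - [[0,0,0.1],[0,0,0],0.08]
    - [[0,0,0.106],[0,0,0],0.08]
    - [[0,0,0.106],[0,0,0],0.08]

```text
time: 21.45
tool_pos: [0.4696, -0.3933, 0.0792]
tool_rot: [-3.141, -0.001, 1.758]
contact_force: [0.3, 0.5, 0.1]
opening: 0.0801
grip_force: 0.0
```

Request:
arm_command:
  moves:
    - [[0,0,0],[0,0,0],0.07]
    - [[0,0,0],[0,0,0],0.063]
    - [[0,0,0],[0,0,0],0.057]
    - [[0,0,0],[0,0,0],0.05]
    - [[0,0,0],[0,0,0],0.04]
  squeeze: 30

```text
time: 21.95
tool_pos: [0.4701, -0.3936, 0.0804]
tool_rot: [3.141, 0.001, 1.758]
contact_force: [0.3, 0.2, 3.5]
opening: 0.0531
grip_force: 30.0
```

Request:
arm_command:
  moves:
    - [[0,0,0],[0,0,0],0.04]
    - [[0,0,0],[0,0,0],0.04]
    - [[0,0,0],[0,0,0],0.04]
    - [[0,0,0],[0,0,0],0.04]
    - [[0,0,0],[0,0,0],0.04]
  squeeze: 40

```text
time: 22.45
tool_pos: [0.4701, -0.3936, 0.0804]
tool_rot: [3.141, 0.001, 1.758]
contact_force: [0.7, 1.2, 5.5]
opening: 0.0535
grip_force: 40.0
```

Request:
arm_command:
  moves:
    - [[0,0,-0.01],[0,0,0],0.04]
    - [[0,0,-0.04],[0,0,0],0.04]
    - [[0,0,-0.08],[0,0,0],0.04]
    - [[0,0,-0.12],[0,0,0],0.04]
    - [[0,0,-0.15],[0,0,0],0.04]

```text
time: 22.95
tool_pos: [0.4693, -0.3931, 0.2313]
tool_rot: [-3.141, -0.0, 1.758]
contact_force: [1.1, -0.0, -6.9]
opening: 0.0532
grip_force: 40.0
```

Request:
arm_command:
  moves:
    - [[0.02,0.0032,0],[0,0,0],0.04]
    - [[0.06,0.0097,0],[0,0,0],0.04]
    - [[0.1,0.0161,0],[0,0,0],0.04]
    - [[0.145,0.0234,0],[0,0,0],0.04]
    - [[0.19,0.0306,0],[0,0,0],0.04]

```text
time: 23.45
tool_pos: [0.4631, -0.199, 0.2287]
tool_rot: [-3.139, -0.002, 1.757]
contact_force: [1.3, 1.5, -5.9]
opening: 0.0531
grip_force: 40.0
```

Request:
arm_command:
  moves:
    - [[0.048,0.0077,0],[0,0,0],0.04]
    - [[0.096,0.0155,0],[0,0,0],0.04]
    - [[0.144,0.0232,0],[0,0,0],0.04]
    - [[0.192,0.031,0],[0,0,0],0.04]
    - [[0.24,0.0387,0],[0,0,0],0.04]

```text
time: 23.95
tool_pos: [0.4565, 0.0439, 0.2291]
tool_rot: [-3.14, -0.001, 1.757]
contact_force: [1.7, 0.4, -6.9]
opening: 0.0536
grip_force: 40.0
```

Request:
arm_command:
  moves:
    - [[0.045,0.0073,0],[0,0,0],0.04]
    - [[0.09,0.0145,0],[0,0,0],0.04]
    - [[0.13,0.021,0],[0,0,0],0.04]
    - [[0.165,0.0266,0],[0,0,0],0.04]
    - [[0.178,0.0287,0],[0,0,0],0.04]

```text
time: 24.45
tool_pos: [0.4515, 0.225, 0.2288]
tool_rot: [-3.139, -0.001, 1.761]
contact_force: [0.7, -0.6, -6.0]
opening: 0.0535
grip_force: 40.0
```

Request:
arm_command:
  moves:
    - [[0,0,0.02],[0,0,0],0.04]
    - [[0,0,0.06],[0,0,0],0.04]
    - [[0,0,0.1],[0,0,0],0.04]
    - [[0,0,0.13],[0,0,0],0.04]
    - [[0,0,0.14],[0,0,0],0.04]

```text
time: 24.95
tool_pos: [0.4503, 0.2209, 0.0863]
tool_rot: [-3.134, 0.001, 1.757]
contact_force: [-1.0, -0.7, -6.4]
opening: 0.0535
grip_force: 40.0
```

Request:
arm_command:
  moves:
    - [[0,0,0],[0,0,0],0.04]
    - [[0,0,0],[0,0,0],0.04]
    - [[0,0,0],[0,0,0],0.04]
    - [[0,0,0],[0,0,0],0.04]
    - [[0,0,0],[0,0,0],0.04]

```text
time: 25.45
tool_pos: [0.4533, 0.2225, 0.0905]
tool_rot: [3.14, -0.0, 1.758]
contact_force: [-0.1, -0.5, -6.4]
opening: 0.0535
grip_force: 40.0
```

Request:
arm_command:
  moves:
    - [[0,0,0.006],[0,0,0],0.04]
    - [[0,0,0.011],[0,0,0],0.04]
    - [[0,0,0.0135],[0,0,0],0.04]
    - [[0,0,0.0148],[0,0,0],0.04]
    - [[0,0,0.0153],[0,0,0],0.04]

```text
time: 25.95
tool_pos: [0.4525, 0.2222, 0.0754]
tool_rot: [-3.141, 0.0, 1.758]
contact_force: [-6.5, -2.1, 13.5]
opening: 0.0533
grip_force: 40.0
```

Request:
arm_command:
  moves:
    - [[0,0,0.0],[0,0,0],0.04]
    - [[0,0,0],[0,0,0],0.04]
    - [[0,0,0],[0,0,0],0.055]
    - [[0,0,0],[0,0,0],0.07]
    - [[0,0,0],[0,0,0],0.08]

```text
time: 26.45
tool_pos: [0.4536, 0.2225, 0.0746]
tool_rot: [3.14, -0.0, 1.758]
contact_force: [0.2, -0.0, -0.2]
opening: 0.0662
grip_force: 0.0
```

Request:
arm_command:
  moves:
    - [[0,0,0],[0,0,0],0.08]
    - [[0,0,0],[0,0,0],0.08]
    - [[0,0,0],[0,0,0],0.08]
    - [[0,0,0],[0,0,0],0.08]
    - [[0,0,0],[0,0,0],0.08]

```text
time: 26.95
tool_pos: [0.4529, 0.2223, 0.0743]
tool_rot: [3.142, -0.0, 1.758]
contact_force: [0.0, 0.5, 0.8]
opening: 0.0796
grip_force: 0.0
```

Request:
arm_command:
  moves:
    - [[0,0,-0.01],[0,0,0],0.08]
    - [[0,0,-0.04],[0,0,0],0.08]
    - [[0,0,-0.08],[0,0,0],0.08]
    - [[0,0,-0.12],[0,0,0],0.08]
    - [[0,0,-0.12],[0,0,0],0.08]

```text
time: 27.45
tool_pos: [0.4557, 0.2233, 0.2004]
tool_rot: [3.13, -0.001, 1.758]
contact_force: [0.2, 1.3, 0.3]
opening: 0.08
grip_force: 0.0
```

Request:
arm_command:
  moves:
    - [[-0.04,-0.0063,0],[0,0,0],0.07]
    - [[-0.085,-0.0134,0],[0,0,0],0.07]
    - [[-0.13,-0.0204,0],[0,0,0],0.07]
    - [[-0.178,-0.028,0],[0,0,0],0.07]
    - [[-0.225,-0.0353,0],[0,0,0],0.07]

```text
time: 27.95
tool_pos: [0.4595, -0.0071, 0.1943]
tool_rot: [3.141, -0.0, 1.758]
contact_force: [0.6, -0.2, 0.3]
opening: 0.07
grip_force: 0.0
```

Request:
arm_command:
  moves:
    - [[-0.048,-0.0075,0],[0,0,0],0.07]
    - [[-0.096,-0.0151,0],[0,0,0],0.07]
    - [[-0.144,-0.0226,0],[0,0,0],0.07]
    - [[-0.192,-0.0302,0],[0,0,0],0.07]
    - [[-0.235,-0.0369,0],[0,0,0],0.07]

```text
time: 28.45
tool_pos: [0.4669, -0.2454, 0.1942]
tool_rot: [3.142, -0.0, 1.757]
contact_force: [0.8, -0.0, 0.5]
opening: 0.0699
grip_force: 0.0
```

Request:
arm_command:
  moves:
    - [[-0.04,-0.0063,0],[0,0,0],0.07]
    - [[-0.07,-0.0111,0],[0,0,0.0],0.07]
    - [[-0.07,-0.0111,0.03],[0,0,0],0.07]
    - [[-0.07,-0.0111,0.06],[0,0,0],0.07]
    - [[-0.07,-0.0111,0.08],[0,0,0],0.07]

```text
time: 28.95
tool_pos: [0.4685, -0.3136, 0.112]
tool_rot: [-3.14, -0.002, 1.757]
contact_force: [1.1, 0.2, 0.7]
opening: 0.0699
grip_force: 0.0
```

Request:
arm_command:
  moves:
    - [[0,0,0],[0,0,0],0.07]
    - [[0,0,0],[0,0,0],0.07]
    - [[0,0,0],[0,0,0],0.07]
    - [[0,0,0],[0,0,0],0.07]
    - [[0,0,0],[0,0,0],0.07]

```text
time: 29.45
tool_pos: [0.47, -0.3142, 0.1153]
tool_rot: [3.14, 0.001, 1.758]
contact_force: [-0.2, -0.2, -0.3]
opening: 0.0696
grip_force: 0.0
```

Run:
```python
from h import *
plan((.4699,-.314,.028,100.72))
a=robot.read_camera('top')[:,:,::-1]
cv2.imwrite('pics/t4.png',np.hstack([cv2.resize(a[110:310,90:290],None,fx=2,fy=2),robot.read_camera('wrist')[10:410,130:530,::-1]]))
```

```text
now [ 470.  -314.2  115.3] [1.7993e+02 8.0000e-02 1.0073e+02] t 29.45 open 0.06964056513744132 grip 0.0
shift mm [ 0.2 -0.1 87.3] rz 0.0001 rows 1.7
```

View pics/t4.png

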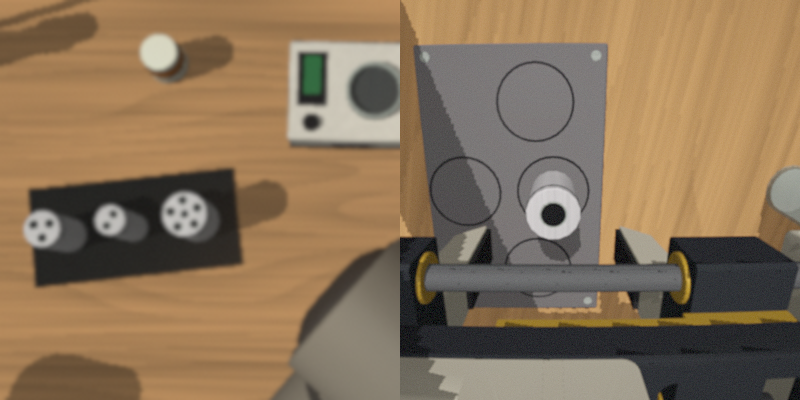

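Request:
arm_command:
  moves:
    - [[0,0,0.04],[0,0,0],0.07]
    - [[0,0,0.07],[0,0,0],0.07]
    - [[0,0,0.083],[0,0,0],0.07]
    - [[0,0,0.087],[0,0,0],0.07]
    - [[0,0,0.087],[0,0,0],0.07]

```text
time: 30.05
tool_pos: [0.4699, -0.3142, 0.0277]
tool_rot: [3.141, 0.0, 1.758]
contact_force: [0.1, -0.2, 0.4]
opening: 0.0701
grip_force: 0.0
```

Request:
arm_command:
  moves:
    - [[0,0,0],[0,0,0],0.06]
    - [[0,0,0],[0,0,0],0.05]
    - [[0,0,0],[0,0,0],0.042]
    - [[0,0,0],[0,0,0],0.035]
    - [[0,0,0],[0,0,0],0.028]
  squeeze: 20

```text
time: 30.55
tool_pos: [0.4699, -0.3141, 0.0278]
tool_rot: [3.141, 0.001, 1.758]
contact_force: [-1.0, 1.5, 2.9]
opening: 0.0394
grip_force: 20.0
```

Request:
arm_command:
  moves:
    - [[0,0,0],[0,0,0],0.028]
    - [[0,0,0],[0,0,0],0.028]
    - [[0,0,0],[0,0,0],0.028]
    - [[0,0,0],[0,0,0],0.028]
    - [[0,0,0],[0,0,0],0.028]
  squeeze: 25

```text
time: 31.05
tool_pos: [0.4699, -0.3141, 0.0277]
tool_rot: [3.141, 0.001, 1.758]
contact_force: [0.1, 0.7, 5.8]
opening: 0.0397
grip_force: 25.0
```

Request:
arm_command:
  moves:
    - [[0,0,-0.01],[0,0,0],0.028]
    - [[0,0,-0.04],[0,0,0],0.028]
    - [[0,0,-0.08],[0,0,0],0.028]
    - [[0,0,-0.115],[0,0,0],0.028]
    - [[0,0,-0.13],[0,0,0],0.028]

```text
time: 31.55
tool_pos: [0.4705, -0.3148, 0.1611]
tool_rot: [3.139, 0.004, 1.758]
contact_force: [0.9, 0.1, -1.4]
opening: 0.0396
grip_force: 25.0
```

Request:
arm_command:
  moves:
    - [[0.015,0.011,0],[0,0,0],0.028]
    - [[0.045,0.033,0],[0,0,0],0.028]
    - [[0.08,0.0586,0],[0,0,0],0.028]
    - [[0.115,0.0842,0],[0,0,0],0.028]
    - [[0.15,0.11,0],[0,0,0],0.028]

```text
time: 32.05
tool_pos: [0.5499, -0.1446, 0.1574]
tool_rot: [-3.141, -0.0, 1.757]
contact_force: [1.6, -0.9, -1.0]
opening: 0.0398
grip_force: 25.0
```

Request:
arm_command:
  moves:
    - [[0.035,0.0256,0],[0,0,0],0.028]
    - [[0.07,0.0513,0],[0,0,0],0.028]
    - [[0.1,0.0732,0],[0,0,0],0.028]
    - [[0.116,0.085,0],[0,0,0],0.028]
    - [[0.121,0.0886,0],[0,0,0],0.028]

```text
time: 32.55
tool_pos: [0.6146, -0.0085, 0.1571]
tool_rot: [-3.141, -0.001, 1.761]
contact_force: [-0.7, -1.7, -1.1]
opening: 0.0393
grip_force: 25.0
```

Request:
arm_command:
  moves:
    - [[0,0,0],[0,0,0],0.028]
    - [[0,0,0],[0,0,0],0.028]
    - [[0,0,0.02],[0,0,0],0.028]
    - [[0,0,0.035],[0,0,0],0.028]
    - [[0,0,0.042],[0,0,0],0.028]

```text
time: 33.05
tool_pos: [0.6131, -0.0123, 0.114]
tool_rot: [-3.139, -0.001, 1.756]
contact_force: [0.0, -0.9, -1.0]
opening: 0.0397
grip_force: 25.0
```

Request:
arm_command:
  moves:
    - [[0,0,0],[0,0,0],0.028]
    - [[0,0,0],[0,0,0],0.028]
    - [[0,0,0],[0,0,0],0.028]
    - [[0,0,0],[0,0,0],0.028]
    - [[0,0,0],[0,0,0],0.028]

```text
time: 33.55
tool_pos: [0.6146, -0.0108, 0.1158]
tool_rot: [3.141, 0.0, 1.758]
contact_force: [-0.4, 0.6, -1.2]
opening: 0.0399
grip_force: 25.0
```

Run:
```python
from h import *
plan((.6148,-.0108,.078,100.72))
t=robot.camera_model('top');a=robot.read_camera('top')[:,:,::-1].copy()
b=robot.read_camera('scene')[190:320,230:400,::-1]
cv2.imwrite('pics/plate_top.png',a)
cv2.imwrite('pics/t5.png',np.hstack([cv2.resize(a[100:230,210:380],None,fx=2.3,fy=3),cv2.resize(b,None,fx=2.3,fy=3)]))
```

```text
now [614.6 -10.8 115.8] [1.7995e+02 1.0000e-02 1.0072e+02] t 33.55 open 0.039883669874012165 grip 24.99987244606018
shift mm [-0.1  0.2 37.8] rz -0.0 rows 0.8
```

View pics/t5.png

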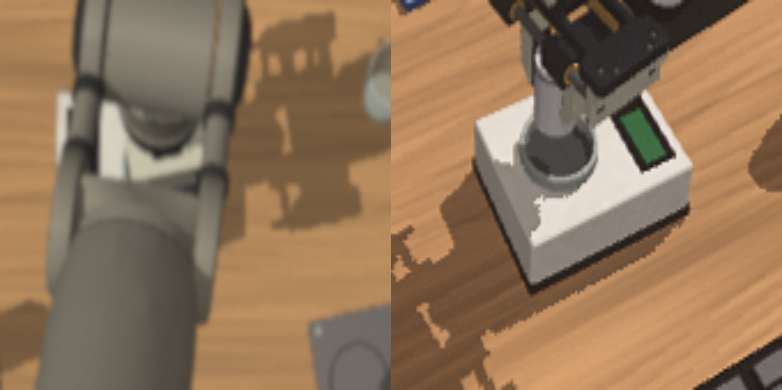

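Request:
arm_command:
  moves:
    - [[0,0,0.008],[0,0,0],0.028]
    - [[0,0,0.018],[0,0,0],0.028]
    - [[0,0,0.026],[0,0,0],0.028]
    - [[0,0,0.03],[0,0,0],0.028]
    - [[0,0,0.032],[0,0,0],0.028]

```text
time: 34.15
tool_pos: [0.614, -0.0107, 0.0823]
tool_rot: [-3.14, -0.001, 1.758]
contact_force: [-0.4, 1.0, -1.0]
opening: 0.0395
grip_force: 25.0
```

Request:
arm_command:
  moves:
    - [[0,0,0.002],[0,0,0],0.028]
    - [[0,0,0.004],[0,0,0],0.028]
    - [[0,0,0.005],[0,0,0],0.028]
    - [[0,0,0.0058],[0,0,0],0.028]
    - [[0,0,0.0062],[0,0,0],0.028]

```text
time: 34.65
tool_pos: [0.6145, -0.0107, 0.0777]
tool_rot: [3.141, 0.0, 1.758]
contact_force: [-2.5, 0.7, 4.9]
opening: 0.0397
grip_force: 25.0
```

Request:
arm_command:
  moves:
    - [[0,0,0],[0,0,0],0.028]
    - [[0,0,0],[0,0,0],0.028]
    - [[0,0,0],[0,0,0],0.028]
    - [[0,0,0],[0,0,0],0.028]
    - [[0,0,0],[0,0,0],0.028]

```text
time: 35.15
tool_pos: [0.6145, -0.0108, 0.0778]
tool_rot: [3.141, 0.0, 1.758]
contact_force: [-2.2, 0.8, 6.2]
opening: 0.0396
grip_force: 25.0
```

Request:
arm_command:
  moves:
    - [[0,0,0],[0,0,0],0.045]
    - [[0,0,0],[0,0,0],0.055]
    - [[0,0,0],[0,0,0],0.065]
    - [[0,0,0],[0,0,0],0.07]
    - [[0,0,0],[0,0,0],0.07]

```text
time: 35.65
tool_pos: [0.6144, -0.0108, 0.0769]
tool_rot: [-3.142, -0.0, 1.758]
contact_force: [0.6, -0.0, 0.6]
opening: 0.0688
grip_force: 0.0
```

Request:
arm_command:
  moves:
    - [[0,0,-0.01],[0,0,0],0.07]
    - [[0,0,-0.04],[0,0,0],0.07]
    - [[0,0,-0.08],[0,0,0],0.07]
    - [[0,0,-0.12],[0,0,0],0.07]
    - [[0,0,-0.15],[0,0,0],0.07]

```text
time: 36.15
tool_pos: [0.6149, -0.0108, 0.2308]
tool_rot: [3.138, 0.001, 1.758]
contact_force: [-0.0, -0.2, -0.2]
opening: 0.0699
grip_force: 0.0
```

Request:
arm_command:
  moves:
    - [[0.04,-0.018,0],[0,0,0],0.08]
    - [[0.08,-0.036,0],[0,0,0],0.08]
    - [[0.12,-0.053,0],[0,0,0],0.08]
    - [[0.16,-0.071,0],[0,0,0],0.08]
    - [[0.2,-0.089,0],[0,0,0],0.08]

```text
time: 36.65
tool_pos: [0.4886, 0.1704, 0.228]
tool_rot: [3.14, -0.0, 1.757]
contact_force: [0.6, 0.2, 0.8]
opening: 0.0798
grip_force: 0.0
```

Request:
arm_command:
  moves:
    - [[0.035,-0.016,0],[0,0,0],0.08]
    - [[0.059,-0.0265,0],[0,0,0],0.08]
    - [[0.059,-0.0265,0],[0,0,0],0.08]
    - [[0.059,-0.0265,0.03],[0,0,0],0.08]
    - [[0.059,-0.0265,0.05],[0,0,0],0.08]

```text
time: 37.15
tool_pos: [0.4531, 0.2218, 0.1769]
tool_rot: [3.14, 0.0, 1.758]
contact_force: [-0.3, 0.4, -1.1]
opening: 0.0796
grip_force: 0.0
```

Request:
arm_command:
  moves:
    - [[0,0,0],[0,0,0],0.08]
    - [[0,0,0],[0,0,0],0.08]
    - [[0,0,0],[0,0,0],0.08]
    - [[0,0,0],[0,0,0],0.08]
    - [[0,0,0],[0,0,0],0.08]

```text
time: 37.65
tool_pos: [0.4532, 0.2223, 0.1779]
tool_rot: [3.14, -0.0, 1.758]
contact_force: [1.1, 0.7, 0.0]
opening: 0.0802
grip_force: 0.0
```

Run:
```python
from h import *
plan((.4530,.2224,.0748,100.72))
t=robot.camera_model('top');a=robot.read_camera('top')[:,:,::-1].copy()
cv2.imwrite('pics/plate_top.png',a)
b=cv2.resize(a[180:275,335:460],None,fx=6,fy=6,interpolation=cv2.INTER_CUBIC)
th=np.linspace(0,6.283,90)
for x,y in((.4408,-.2399),(.3914,-.3289),(.4701,-.3936),(.4699,-.3141)):
    q=proj(t,np.c_[x+.033*np.cos(th),y+.033*np.sin(th),0*th+.008])
    for u in ((q-[335,180]+.5)*6-.5).astype(int): cv2.circle(b,tuple(int(i) for i in u),1,(0,0,255),-1)
b[420:570,600:750]=cv2.resize(a[130:180,255:305],None,fx=3,fy=3)
cv2.imwrite('pics/t6.png',b)
```

```text
now [453.2 222.3 177.9] [ 1.7991e+02 -1.0000e-02  1.0071e+02] t 37.65 open 0.0801631800736461 grip 0.0
shift mm [ 2.000e-01 -1.000e-01  1.031e+02] rz -0.0002 rows 2.1
```

View pics/t6.png

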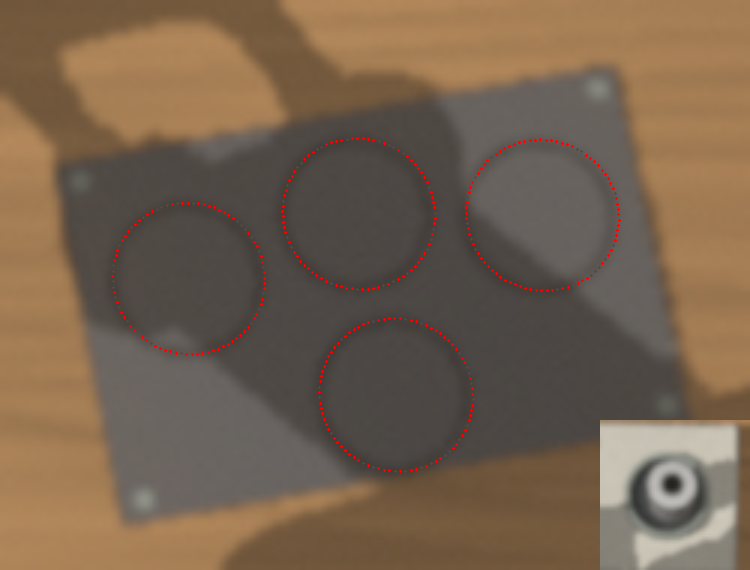

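Request:
arm_command:
  moves:
    - [[0,0,0.04],[0,0,0],0.08]
    - [[0,0,0.08],[0,0,0],0.08]
    - [[0,0,0.098],[0,0,0],0.08]
    - [[0,0,0.103],[0,0,0],0.08]
    - [[0,0,0.103],[0,0,0],0.08]

```text
time: 38.2
tool_pos: [0.4528, 0.2223, 0.0741]
tool_rot: [-3.141, 0.0, 1.758]
contact_force: [1.1, -0.5, 0.6]
opening: 0.08
grip_force: 0.0
```

Request:
arm_command:
  moves:
    - [[0,0,0],[0,0,0],0.07]
    - [[0,0,0],[0,0,0],0.063]
    - [[0,0,0],[0,0,0],0.057]
    - [[0,0,0],[0,0,0],0.05]
    - [[0,0,0],[0,0,0],0.04]
  squeeze: 30

```text
time: 38.7
tool_pos: [0.4527, 0.2223, 0.0747]
tool_rot: [3.141, -0.0, 1.758]
contact_force: [-2.2, 0.3, 5.2]
opening: 0.0536
grip_force: 30.0
```

Request:
arm_command:
  moves:
    - [[0,0,0],[0,0,0],0.04]
    - [[0,0,0],[0,0,0],0.04]
    - [[0,0,0],[0,0,0],0.04]
    - [[0,0,0],[0,0,0],0.04]
    - [[0,0,0],[0,0,0],0.04]
  squeeze: 40

```text
time: 39.2
tool_pos: [0.4527, 0.2223, 0.0747]
tool_rot: [3.141, -0.0, 1.758]
contact_force: [-2.9, -0.7, 6.3]
opening: 0.0535
grip_force: 40.0
```

Request:
arm_command:
  moves:
    - [[0,0,-0.01],[0,0,0],0.04]
    - [[0,0,-0.04],[0,0,0],0.04]
    - [[0,0,-0.08],[0,0,0],0.04]
    - [[0,0,-0.12],[0,0,0],0.04]
    - [[0,0,-0.15],[0,0,0],0.04]

```text
time: 39.7
tool_pos: [0.4526, 0.2222, 0.2263]
tool_rot: [3.141, -0.0, 1.758]
contact_force: [0.9, 0.2, -6.5]
opening: 0.0537
grip_force: 40.0
```

Request:
arm_command:
  moves:
    - [[-0.02,-0.0032,0],[0,0,0],0.04]
    - [[-0.06,-0.0097,0],[0,0,0],0.04]
    - [[-0.1,-0.0161,0],[0,0,0],0.04]
    - [[-0.145,-0.0233,0],[0,0,0],0.04]
    - [[-0.19,-0.0306,0],[0,0,0],0.04]

```text
time: 40.2
tool_pos: [0.457, 0.0285, 0.2238]
tool_rot: [-3.14, -0.0, 1.759]
contact_force: [1.3, -0.0, -6.1]
opening: 0.0533
grip_force: 40.0
```

Request:
arm_command:
  moves:
    - [[-0.048,-0.0077,0],[0,0,0],0.04]
    - [[-0.096,-0.0154,0],[0,0,0],0.04]
    - [[-0.144,-0.0231,0],[0,0,0],0.04]
    - [[-0.192,-0.0309,0],[0,0,0],0.04]
    - [[-0.24,-0.0386,0],[0,0,0],0.04]

```text
time: 40.7
tool_pos: [0.4637, -0.2148, 0.2238]
tool_rot: [-3.141, -0.001, 1.758]
contact_force: [1.5, 0.1, -6.2]
opening: 0.0535
grip_force: 40.0
```

Request:
arm_command:
  moves:
    - [[-0.045,-0.0073,0],[0,0,0],0.04]
    - [[-0.09,-0.0145,0],[0,0,0],0.04]
    - [[-0.13,-0.021,0],[0,0,0],0.04]
    - [[-0.165,-0.0266,0],[0,0,0],0.04]
    - [[-0.178,-0.0286,0],[0,0,0],0.04]

```text
time: 41.2
tool_pos: [0.4685, -0.3965, 0.2227]
tool_rot: [-3.14, -0.001, 1.755]
contact_force: [-0.8, 0.2, -7.3]
opening: 0.0535
grip_force: 40.0
```

Request:
arm_command:
  moves:
    - [[0,0,0.0],[0,0,0],0.04]
    - [[0,0,0.04],[0,0,0],0.04]
    - [[0,0,0.08],[0,0,0],0.04]
    - [[0,0,0.11],[0,0,0],0.04]
    - [[0,0,0.125],[0,0,0],0.04]

```text
time: 41.7
tool_pos: [0.4683, -0.3899, 0.0956]
tool_rot: [-3.138, -0.007, 1.759]
contact_force: [0.1, 0.4, -7.1]
opening: 0.0537
grip_force: 40.0
```

Request:
arm_command:
  moves:
    - [[0,0,0],[0,0,0],0.04]
    - [[0,0,0],[0,0,0],0.04]
    - [[0,0,0],[0,0,0],0.04]
    - [[0,0,0],[0,0,0],0.04]
    - [[0,0,0],[0,0,0],0.04]

```text
time: 42.2
tool_pos: [0.47, -0.3936, 0.1001]
tool_rot: [3.141, 0.001, 1.758]
contact_force: [0.1, -0.1, -6.7]
opening: 0.0536
grip_force: 40.0
```

Run:
```python
from h import *
plan((.4701,-.3936,.0804,100.72))
```

```text
now [ 470.  -393.6  100.1] [1.7994e+02 8.0000e-02 1.0072e+02] t 42.2 open 0.05361338308050074 grip 39.98018145561218
shift mm [-0.1  0.1 19.7] rz -0.0 rows 0.4
```

Request:
arm_command:
  moves:
    - [[0,0,0.006],[0,0,0],0.04]
    - [[0,0,0.012],[0,0,0],0.04]
    - [[0,0,0.016],[0,0,0],0.04]
    - [[0,0,0.018],[0,0,0],0.04]
    - [[0,0,0.019],[0,0,0],0.04]

```text
time: 42.7
tool_pos: [0.4694, -0.3932, 0.0799]
tool_rot: [-3.141, -0.001, 1.758]
contact_force: [-2.0, 1.0, 0.2]
opening: 0.053
grip_force: 40.0
```

Request:
arm_command:
  moves:
    - [[0,0,0.0005],[0,0,0],0.04]
    - [[0,0,0.001],[0,0,0],0.04]
    - [[0,0,0.0014],[0,0,0],0.04]
    - [[0,0,0.0014],[0,0,0],0.04]
    - [[0,0,0.0014],[0,0,0],0.04]

```text
time: 43.2
tool_pos: [0.4694, -0.3933, 0.0798]
tool_rot: [-3.141, 0.0, 1.758]
contact_force: [-4.8, 2.6, 5.2]
opening: 0.053
grip_force: 40.0
```

Request:
arm_command:
  moves:
    - [[0,0,0],[0,0,0],0.04]
    - [[0,0,0],[0,0,0],0.055]
    - [[0,0,0],[0,0,0],0.065]
    - [[0,0,0],[0,0,0],0.075]
    - [[0,0,0],[0,0,0],0.08]

```text
time: 43.7
tool_pos: [0.4702, -0.3937, 0.0789]
tool_rot: [3.141, 0.001, 1.758]
contact_force: [0.1, -0.2, 0.1]
opening: 0.0742
grip_force: 0.0
```

Request:
arm_command:
  moves:
    - [[0,0,0],[0,0,0],0.08]
    - [[0,0,0],[0,0,0],0.08]
    - [[0,0,0],[0,0,0],0.08]
    - [[0,0,0],[0,0,0],0.08]
    - [[0,0,0],[0,0,0],0.08]

```text
time: 44.2
tool_pos: [0.4697, -0.3933, 0.0786]
tool_rot: [3.141, -0.0, 1.758]
contact_force: [0.3, -0.7, -0.2]
opening: 0.0802
grip_force: 0.0
```

Request:
arm_command:
  moves:
    - [[0,0,-0.01],[0,0,0],0.08]
    - [[0,0,-0.04],[0,0,0],0.08]
    - [[0,0,-0.08],[0,0,0],0.08]
    - [[0,0,-0.12],[0,0,0],0.08]
    - [[0,0,-0.15],[0,0,0],0.08]

```text
time: 44.7
tool_pos: [0.47, -0.3937, 0.2324]
tool_rot: [3.14, 0.003, 1.758]
contact_force: [0.1, -0.6, -0.5]
opening: 0.0803
grip_force: 0.0
```

Request:
arm_command:
  moves:
    - [[0.04,0.006,0],[0,0,0],0.07]
    - [[0.088,0.0132,0],[0,0,0],0.07]
    - [[0.136,0.0203,0],[0,0,0],0.07]
    - [[0.184,0.0275,0],[0,0,0],0.07]
    - [[0.232,0.0347,0],[0,0,0],0.07]

```text
time: 45.2
tool_pos: [0.4602, -0.1572, 0.2296]
tool_rot: [3.14, 0.001, 1.757]
contact_force: [0.4, 0.2, 0.3]
opening: 0.0702
grip_force: 0.0
```

Request:
arm_command:
  moves:
    - [[0.048,0.0072,0],[0,0,0],0.065]
    - [[0.096,0.0144,0],[0,0,0],0.065]
    - [[0.144,0.0215,0],[0,0,0],0.065]
    - [[0.192,0.0287,0],[0,0,0],0.065]
    - [[0.24,0.0359,0],[0,0,0],0.065]

```text
time: 45.7
tool_pos: [0.451, 0.0855, 0.2298]
tool_rot: [3.14, 0.0, 1.758]
contact_force: [0.6, 0.0, 0.4]
opening: 0.0653
grip_force: 0.0
```

Request:
arm_command:
  moves:
    - [[0.048,0.0072,0],[0,0,0],0.065]
    - [[0.096,0.0144,0],[0,0,0],0.065]
    - [[0.144,0.0215,0],[0,0,0],0.065]
    - [[0.19,0.0284,0],[0,0,0],0.065]
    - [[0.2213,0.0331,0],[0,0,0],0.065]

```text
time: 46.2
tool_pos: [0.442, 0.3101, 0.2296]
tool_rot: [3.14, -0.001, 1.76]
contact_force: [-0.3, -1.2, 0.3]
opening: 0.065
grip_force: 0.0
```

Request:
arm_command:
  moves:
    - [[0,0,0],[0,0,0],0.065]
    - [[0,0,0],[0,0,0],0.065]
    - [[0,0,0.02],[0,0,0],0.065]
    - [[0,0,0.04],[0,0,0],0.065]
    - [[0,0,0.05],[0,0,0],0.065]

```text
time: 46.7
tool_pos: [0.4423, 0.3054, 0.1777]
tool_rot: [-3.14, 0.001, 1.756]
contact_force: [-0.7, -0.5, 0.4]
opening: 0.065
grip_force: 0.0
```

Request:
arm_command:
  moves:
    - [[0,0,0],[0,0,0],0.065]
    - [[0,0,0],[0,0,0],0.065]
    - [[0,0,0],[0,0,0],0.065]
    - [[0,0,0],[0,0,0],0.065]
    - [[0,0,0],[0,0,0],0.065]

```text
time: 47.2
tool_pos: [0.4429, 0.3073, 0.1793]
tool_rot: [3.141, -0.0, 1.758]
contact_force: [-0.9, 0.0, -0.1]
opening: 0.0654
grip_force: 0.0
```

Run:
```python
from h import *
plan((.4432,.3069,.0858,100.72))
t=robot.camera_model('top');a=robot.read_camera('top')[:,:,::-1].copy()
g=cv2.cvtColor(a[180:275,335:465],cv2.COLOR_BGR2GRAY)
for th in(140,160):
    k=(g>th).astype(np.uint8)
    n,l,s,c=cv2.connectedComponentsWithStats(k)
    for i in range(1,n):
        if 80<s[i,4]<1500: print(th,s[i],cast(t,c[i]+[335,180],.113)*1000)
```

```text
now [442.9 307.3 179.3] [ 1.7994e+02 -2.0000e-02  1.0072e+02] t 47.2 open 0.06544719545425655 grip 0.0
shift mm [-0.4  0.3 93.5] rz -0.0001 rows 1.9
140 [ 25   5  51   5 130] [[ 530.3830574  -265.39459436]]
140 [ 90  22  23  22 323] [[ 467.90276121 -390.25095399]]
160 [ 91  23  21  21 220] [[ 467.8451834  -388.93162143]]
```

Request:
arm_command:
  moves:
    - [[0,0,0.04],[0,0,0],0.065]
    - [[0,0,0.07],[0,0,0],0.065]
    - [[0,0,0.088],[0,0,0],0.065]
    - [[0,0,0.0935],[0,0,0],0.065]
    - [[0,0,0.0935],[0,0,0],0.065]

```text
time: 47.75
tool_pos: [0.4425, 0.3072, 0.0849]
tool_rot: [-3.141, 0.0, 1.758]
contact_force: [0.4, -0.2, -0.3]
opening: 0.0649
grip_force: 0.0
```

Request:
arm_command:
  moves:
    - [[0,0,0],[0,0,0],0.06]
    - [[0,0,0],[0,0,0],0.05]
    - [[0,0,0],[0,0,0],0.042]
    - [[0,0,0],[0,0,0],0.034]
    - [[0,0,0],[0,0,0],0.025]
  squeeze: 25

```text
time: 48.25
tool_pos: [0.4428, 0.3072, 0.0856]
tool_rot: [3.141, -0.0, 1.758]
contact_force: [-0.2, 0.7, 2.5]
opening: 0.0357
grip_force: 25.0
```

Request:
arm_command:
  moves:
    - [[0,0,0],[0,0,0],0.025]
    - [[0,0,0],[0,0,0],0.025]
    - [[0,0,0],[0,0,0],0.025]
    - [[0,0,0],[0,0,0],0.025]
    - [[0,0,0],[0,0,0],0.025]
  squeeze: 30

```text
time: 48.75
tool_pos: [0.4428, 0.3073, 0.0857]
tool_rot: [3.141, -0.0, 1.758]
contact_force: [-1.4, -1.0, 5.5]
opening: 0.0359
grip_force: 30.0
```

Request:
arm_command:
  moves:
    - [[0,0,-0.01],[0,0,0],0.025]
    - [[0,0,-0.04],[0,0,0],0.025]
    - [[0,0,-0.08],[0,0,0],0.025]
    - [[0,0,-0.12],[0,0,0],0.025]
    - [[0,0,-0.15],[0,0,0],0.025]

```text
time: 49.25
tool_pos: [0.4428, 0.3072, 0.2378]
tool_rot: [3.14, -0.0, 1.758]
contact_force: [0.5, 0.7, -2.3]
opening: 0.0356
grip_force: 30.0
```

Request:
arm_command:
  moves:
    - [[-0.02,-0.0055,0],[0,0,0],0.025]
    - [[-0.06,-0.0165,0],[0,0,0],0.025]
    - [[-0.1,-0.0274,0],[0,0,0],0.025]
    - [[-0.145,-0.0398,0],[0,0,0],0.025]
    - [[-0.19,-0.0521,0],[0,0,0],0.025]

```text
time: 49.75
tool_pos: [0.4259, 0.1093, 0.2351]
tool_rot: [-3.141, 0.0, 1.759]
contact_force: [0.8, -1.1, -3.4]
opening: 0.0356
grip_force: 30.0
```

Request:
arm_command:
  moves:
    - [[-0.048,-0.0132,0],[0,0,0],0.025]
    - [[-0.096,-0.0263,0],[0,0,0],0.025]
    - [[-0.144,-0.0395,0],[0,0,0],0.025]
    - [[-0.192,-0.0527,0],[0,0,0],0.025]
    - [[-0.24,-0.0658,0],[0,0,0],0.025]

```text
time: 50.25
tool_pos: [0.4058, -0.1391, 0.2353]
tool_rot: [-3.142, -0.0, 1.758]
contact_force: [1.3, 1.1, -2.5]
opening: 0.0354
grip_force: 30.0
```

Request:
arm_command:
  moves:
    - [[-0.048,-0.0132,0],[0,0,0],0.025]
    - [[-0.096,-0.0263,0],[0,0,0],0.025]
    - [[-0.14,-0.0384,0],[0,0,0],0.025]
    - [[-0.172,-0.0472,0],[0,0,0],0.025]
    - [[-0.1855,-0.0509,0],[0,0,0],0.025]

```text
time: 50.75
tool_pos: [0.3903, -0.3318, 0.2347]
tool_rot: [-3.141, -0.0, 1.755]
contact_force: [0.2, 0.5, -3.5]
opening: 0.0357
grip_force: 30.0
```

Request:
arm_command:
  moves:
    - [[0,0,0],[0,0,0],0.025]
    - [[0,0,0.04],[0,0,0],0.025]
    - [[0,0,0.08],[0,0,0],0.025]
    - [[0,0,0.11],[0,0,0],0.025]
    - [[0,0,0.125],[0,0,0],0.025]

```text
time: 51.25
tool_pos: [0.3904, -0.3258, 0.1076]
tool_rot: [-3.139, -0.005, 1.759]
contact_force: [0.0, 0.3, -2.6]
opening: 0.0357
grip_force: 30.0
```

Request:
arm_command:
  moves:
    - [[0,0,0],[0,0,0],0.025]
    - [[0,0,0],[0,0,0],0.025]
    - [[0,0,0],[0,0,0],0.025]
    - [[0,0,0],[0,0,0],0.025]
    - [[0,0,0],[0,0,0],0.025]

```text
time: 51.75
tool_pos: [0.3916, -0.3292, 0.111]
tool_rot: [3.141, 0.001, 1.758]
contact_force: [-0.3, 0.1, -3.0]
opening: 0.0355
grip_force: 30.0
```

Run:
```python
from h import *
plan((.3914,-.3289,.091,100.72))
```

```text
now [ 391.6 -329.2  111. ] [1.7995e+02 7.0000e-02 1.0071e+02] t 51.75 open 0.035522430722650204 grip 29.996209144592285
shift mm [ 0.3 -0.1 20. ] rz -0.0001 rows 0.4
```

Request:
arm_command:
  moves:
    - [[0,0,0.006],[0,0,0],0.025]
    - [[0,0,0.012],[0,0,0],0.025]
    - [[0,0,0.016],[0,0,0],0.025]
    - [[0,0,0.018],[0,0,0],0.025]
    - [[0,0,0.019],[0,0,0],0.025]

```text
time: 52.25
tool_pos: [0.3911, -0.3289, 0.0907]
tool_rot: [-3.141, -0.001, 1.758]
contact_force: [0.2, -0.5, -3.0]
opening: 0.0352
grip_force: 30.0
```

Request:
arm_command:
  moves:
    - [[0,0,0.0005],[0,0,0],0.025]
    - [[0,0,0.001],[0,0,0],0.025]
    - [[0,0,0.0015],[0,0,0],0.025]
    - [[0,0,0.0017],[0,0,0],0.025]
    - [[0,0,0.0017],[0,0,0],0.025]

```text
time: 52.75
tool_pos: [0.3912, -0.3291, 0.0906]
tool_rot: [3.141, 0.001, 1.758]
contact_force: [-2.5, 3.1, 8.2]
opening: 0.0355
grip_force: 30.0
```

Request:
arm_command:
  moves:
    - [[0,0,0],[0,0,0],0.025]
    - [[0,0,0],[0,0,0],0.038]
    - [[0,0,0],[0,0,0],0.05]
    - [[0,0,0],[0,0,0],0.06]
    - [[0,0,0],[0,0,0],0.065]

```text
time: 53.25
tool_pos: [0.3913, -0.3291, 0.0894]
tool_rot: [3.141, 0.0, 1.758]
contact_force: [-0.6, 0.5, -0.8]
opening: 0.0575
grip_force: 0.0
```

Request:
arm_command:
  moves:
    - [[0,0,0],[0,0,0],0.065]
    - [[0,0,0],[0,0,0],0.065]
    - [[0,0,0],[0,0,0],0.065]
    - [[0,0,0],[0,0,0],0.065]
    - [[0,0,0],[0,0,0],0.065]

```text
time: 53.75
tool_pos: [0.3912, -0.329, 0.0895]
tool_rot: [3.142, -0.0, 1.758]
contact_force: [-0.5, 0.1, 0.9]
opening: 0.0651
grip_force: 0.0
```

Request:
arm_command:
  moves:
    - [[0,0,-0.01],[0,0,0],0.065]
    - [[0,0,-0.04],[0,0,0],0.065]
    - [[0,0,-0.08],[0,0,0],0.065]
    - [[0,0,-0.12],[0,0,0],0.065]
    - [[0,0,-0.15],[0,0,0],0.065]

```text
time: 54.25
tool_pos: [0.3915, -0.3293, 0.2429]
tool_rot: [3.14, 0.003, 1.758]
contact_force: [0.5, -0.5, -0.5]
opening: 0.0652
grip_force: 0.0
```

Request:
arm_command:
  moves:
    - [[0.04,0.01,0],[0,0,0],0.075]
    - [[0.088,0.0219,0],[0,0,0],0.075]
    - [[0.136,0.0339,0],[0,0,0],0.075]
    - [[0.184,0.0458,0],[0,0,0],0.075]
    - [[0.232,0.0578,0],[0,0,0],0.075]

```text
time: 54.75
tool_pos: [0.4046, -0.0885, 0.2404]
tool_rot: [3.14, 0.001, 1.757]
contact_force: [0.1, 0.0, 0.0]
opening: 0.0751
grip_force: 0.0
```

Request:
arm_command:
  moves:
    - [[0.048,0.012,0],[0,0,0],0.075]
    - [[0.096,0.0239,0],[0,0,0],0.075]
    - [[0.144,0.0359,0],[0,0,0],0.075]
    - [[0.192,0.0478,0],[0,0,0],0.075]
    - [[0.24,0.0598,0],[0,0,0],0.075]

```text
time: 55.25
tool_pos: [0.4187, 0.1587, 0.2405]
tool_rot: [3.14, 0.0, 1.758]
contact_force: [1.0, -0.4, -0.8]
opening: 0.0749
grip_force: 0.0
```

Request:
arm_command:
  moves:
    - [[0.048,0.012,0],[0,0,0],0.075]
    - [[0.096,0.0239,0],[0,0,0],0.075]
    - [[0.144,0.0359,0],[0,0,0],0.075]
    - [[0.19,0.0473,0],[0,0,0],0.075]
    - [[0.2275,0.0567,0],[0,0,0],0.075]

```text
time: 55.75
tool_pos: [0.4319, 0.3934, 0.2403]
tool_rot: [3.141, -0.001, 1.759]
contact_force: [1.2, -0.1, 0.3]
opening: 0.0748
grip_force: 0.0
```

Request:
arm_command:
  moves:
    - [[0,0,0],[0,0,0],0.075]
    - [[0,0,0],[0,0,0],0.075]
    - [[0,0,0.02],[0,0,0],0.075]
    - [[0,0,0.04],[0,0,0],0.075]
    - [[0,0,0.06],[0,0,0],0.075]

```text
time: 56.25
tool_pos: [0.4327, 0.3892, 0.1797]
tool_rot: [3.141, 0.0, 1.756]
contact_force: [0.2, 0.3, 0.2]
opening: 0.0752
grip_force: 0.0
```

Request:
arm_command:
  moves:
    - [[0,0,0],[0,0,0],0.075]
    - [[0,0,0],[0,0,0],0.075]
    - [[0,0,0],[0,0,0],0.075]
    - [[0,0,0],[0,0,0],0.075]
    - [[0,0,0],[0,0,0],0.075]

```text
time: 56.75
tool_pos: [0.4327, 0.3908, 0.1804]
tool_rot: [3.14, -0.001, 1.758]
contact_force: [-0.3, -0.3, 0.2]
opening: 0.0754
grip_force: 0.0
```

Run:
```python
from h import *
plan((.4329,.3905,.0794,100.72))
```

```text
now [432.7 390.8 180.4] [ 1.7992e+02 -4.0000e-02  1.0071e+02] t 56.75 open 0.07536078451074031 grip 0.0
shift mm [-3.00e-01  1.00e-01  1.01e+02] rz -0.0001 rows 2.0
```

Request:
arm_command:
  moves:
    - [[0,0,0.04],[0,0,0],0.075]
    - [[0,0,0.08],[0,0,0],0.075]
    - [[0,0,0.096],[0,0,0],0.075]
    - [[0,0,0.101],[0,0,0],0.075]
    - [[0,0,0.101],[0,0,0],0.075]

```text
time: 57.25
tool_pos: [0.4325, 0.3908, 0.0785]
tool_rot: [-3.141, 0.0, 1.758]
contact_force: [0.1, 1.1, -0.0]
opening: 0.0748
grip_force: 0.0
```

Request:
arm_command:
  moves:
    - [[0,0,0],[0,0,0],0.065]
    - [[0,0,0],[0,0,0],0.055]
    - [[0,0,0],[0,0,0],0.047]
    - [[0,0,0],[0,0,0],0.04]
    - [[0,0,0],[0,0,0],0.03]
  squeeze: 25

```text
time: 57.75
tool_pos: [0.4325, 0.3908, 0.079]
tool_rot: [3.141, -0.0, 1.758]
contact_force: [-1.4, 0.7, 2.7]
opening: 0.0433
grip_force: 25.0
```

Request:
arm_command:
  moves:
    - [[0,0,0],[0,0,0],0.03]
    - [[0,0,0],[0,0,0],0.03]
    - [[0,0,0],[0,0,0],0.03]
    - [[0,0,0],[0,0,0],0.03]
    - [[0,0,0],[0,0,0],0.03]
  squeeze: 30

```text
time: 58.25
tool_pos: [0.4325, 0.3909, 0.079]
tool_rot: [3.141, -0.0, 1.758]
contact_force: [-1.5, -0.2, 6.3]
opening: 0.0437
grip_force: 30.0
```

Request:
arm_command:
  moves:
    - [[0,0,-0.01],[0,0,0],0.03]
    - [[0,0,-0.04],[0,0,0],0.03]
    - [[0,0,-0.08],[0,0,0],0.03]
    - [[0,0,-0.12],[0,0,0],0.03]
    - [[0,0,-0.15],[0,0,0],0.03]

```text
time: 58.75
tool_pos: [0.4326, 0.3908, 0.231]
tool_rot: [3.14, -0.001, 1.758]
contact_force: [0.6, -0.7, -3.2]
opening: 0.0436
grip_force: 30.0
```

Request:
arm_command:
  moves:
    - [[-0.02,-0.0035,0],[0,0,0],0.03]
    - [[-0.06,-0.0105,0],[0,0,0],0.03]
    - [[-0.1,-0.0176,0],[0,0,0],0.03]
    - [[-0.15,-0.0263,0],[0,0,0],0.03]
    - [[-0.2,-0.0351,0],[0,0,0],0.03]

```text
time: 59.25
tool_pos: [0.4344, 0.1875, 0.2283]
tool_rot: [-3.141, 0.0, 1.759]
contact_force: [1.4, 0.7, -2.8]
opening: 0.0437
grip_force: 30.0
```

Request:
arm_command:
  moves:
    - [[-0.048,-0.0084,0],[0,0,0],0.03]
    - [[-0.096,-0.0169,0],[0,0,0],0.03]
    - [[-0.144,-0.0253,0],[0,0,0],0.03]
    - [[-0.192,-0.0337,0],[0,0,0],0.03]
    - [[-0.24,-0.0422,0],[0,0,0],0.03]

```text
time: 59.75
tool_pos: [0.4376, -0.0563, 0.2286]
tool_rot: [-3.141, -0.0, 1.758]
contact_force: [0.7, 0.5, -3.8]
opening: 0.0437
grip_force: 30.0
```

Request:
arm_command:
  moves:
    - [[-0.045,-0.0079,0],[0,0,0],0.03]
    - [[-0.09,-0.0158,0],[0,0,0],0.03]
    - [[-0.13,-0.0228,0],[0,0,0],0.03]
    - [[-0.165,-0.029,0],[0,0,0],0.03]
    - [[-0.1812,-0.0318,0],[0,0,0],0.03]

```text
time: 60.25
tool_pos: [0.4402, -0.2413, 0.2282]
tool_rot: [-3.141, 0.0, 1.755]
contact_force: [0.2, 1.6, -2.6]
opening: 0.0436
grip_force: 30.0
```

Request:
arm_command:
  moves:
    - [[0,0,0],[0,0,0],0.03]
    - [[0,0,0.04],[0,0,0],0.03]
    - [[0,0,0.08],[0,0,0],0.03]
    - [[0,0,0.11],[0,0,0],0.03]
    - [[0,0,0.125],[0,0,0],0.03]

```text
time: 60.75
tool_pos: [0.4393, -0.2356, 0.1008]
tool_rot: [-3.138, -0.005, 1.759]
contact_force: [0.3, 0.3, -2.5]
opening: 0.0436
grip_force: 30.0
```

Request:
arm_command:
  moves:
    - [[0,0,0],[0,0,0],0.03]
    - [[0,0,0],[0,0,0],0.03]
    - [[0,0,0],[0,0,0],0.03]
    - [[0,0,0],[0,0,0],0.03]
    - [[0,0,0],[0,0,0],0.03]

```text
time: 61.25
tool_pos: [0.4411, -0.2386, 0.1043]
tool_rot: [3.14, 0.001, 1.758]
contact_force: [-0.4, -0.0, -3.5]
opening: 0.0437
grip_force: 30.0
```

Run:
```python
from h import *
plan((.4408,-.2399,.0844,100.72))
```

```text
now [ 441.1 -238.6  104.3] [1.7993e+02 6.0000e-02 1.0072e+02] t 61.25 open 0.04374454204537284 grip 29.982765018939972
shift mm [-1.2 -0.5 19.9] rz -0.0001 rows 0.4
```

Request:
arm_command:
  moves:
    - [[-0.001,-0.0003,0.006],[0,0,0],0.03]
    - [[-0.001,-0.0003,0.012],[0,0,0],0.03]
    - [[-0.001,-0.0003,0.016],[0,0,0],0.03]
    - [[-0.001,-0.0003,0.018],[0,0,0],0.03]
    - [[-0.001,-0.0003,0.019],[0,0,0],0.03]

```text
time: 61.75
tool_pos: [0.4404, -0.2394, 0.084]
tool_rot: [-3.141, -0.001, 1.758]
contact_force: [-1.6, 0.9, 1.3]
opening: 0.0435
grip_force: 30.0
```

Request:
arm_command:
  moves:
    - [[0,0,0.0005],[0,0,0],0.03]
    - [[0,0,0.001],[0,0,0],0.03]
    - [[0,0,0.0015],[0,0,0],0.03]
    - [[0,0,0.0016],[0,0,0],0.03]
    - [[0,0,0.0016],[0,0,0],0.03]

```text
time: 62.25
tool_pos: [0.4405, -0.2396, 0.084]
tool_rot: [3.141, 0.001, 1.758]
contact_force: [-3.5, 1.1, 7.9]
opening: 0.0432
grip_force: 30.0
```

Request:
arm_command:
  moves:
    - [[0,0,0],[0,0,0],0.03]
    - [[0,0,0],[0,0,0],0.046]
    - [[0,0,0],[0,0,0],0.058]
    - [[0,0,0],[0,0,0],0.068]
    - [[0,0,0],[0,0,0],0.075]

```text
time: 62.75
tool_pos: [0.4408, -0.2396, 0.0829]
tool_rot: [3.141, 0.0, 1.758]
contact_force: [-0.8, 0.3, 0.4]
opening: 0.0655
grip_force: 0.0
```

Request:
arm_command:
  moves:
    - [[0,0,0],[0,0,0],0.075]
    - [[0,0,0],[0,0,0],0.075]
    - [[0,0,0],[0,0,0],0.075]
    - [[0,0,0],[0,0,0],0.075]
    - [[0,0,0],[0,0,0],0.075]

```text
time: 63.25
tool_pos: [0.4406, -0.2395, 0.0829]
tool_rot: [3.142, -0.0, 1.758]
contact_force: [-0.4, 0.4, -0.6]
opening: 0.0752
grip_force: 0.0
```

Request:
arm_command:
  moves:
    - [[0,0,-0.01],[0,0,0],0.075]
    - [[0,0,-0.04],[0,0,0],0.075]
    - [[0,0,-0.08],[0,0,0],0.075]
    - [[0,0,-0.12],[0,0,0],0.075]
    - [[0,0,-0.15],[0,0,0],0.075]

```text
time: 63.75
tool_pos: [0.4409, -0.2397, 0.2363]
tool_rot: [3.139, 0.002, 1.758]
contact_force: [-0.0, -0.8, -0.3]
opening: 0.0753
grip_force: 0.0
```

Request:
arm_command:
  moves:
    - [[0.04,0.006,0],[0,0,0],0.075]
    - [[0.08,0.013,0],[0,0,0],0.075]
    - [[0.12,0.02,0],[0,0,0],0.075]
    - [[0.16,0.027,0],[0,0,0],0.075]
    - [[0.2,0.034,0],[0,0,0],0.075]

```text
time: 64.25
tool_pos: [0.4365, -0.0351, 0.2338]
tool_rot: [3.14, 0.0, 1.757]
contact_force: [1.3, 0.5, -0.2]
opening: 0.0748
grip_force: 0.0
```

Request:
arm_command:
  moves:
    - [[0.04,0.006,0],[0,0,0],0.075]
    - [[0.08,0.013,0],[0,0,0],0.075]
    - [[0.12,0.02,0],[0,0,0],0.075]
    - [[0.16,0.027,0],[0,0,0],0.075]
    - [[0.2,0.034,0],[0,0,0],0.075]

```text
time: 64.75
tool_pos: [0.4327, 0.1679, 0.2338]
tool_rot: [3.14, -0.0, 1.758]
contact_force: [0.2, -0.5, 0.4]
opening: 0.075
grip_force: 0.0
```

Run:
```python
from h import *
t=robot.camera_model('top');a=robot.read_camera('top')[:,:,::-1].copy()
b=cv2.resize(a[180:275,335:465],None,fx=6,fy=6,interpolation=cv2.INTER_CUBIC)
th=np.linspace(0,6.283,90)
for x,y,r,h in((.4408,-.2399,.022,.123),(.3914,-.3289,.018,.133),(.4701,-.3936,.027,.113)):
    q=proj(t,np.c_[x+r*np.cos(th),y+r*np.sin(th),0*th+h])
    for u in ((q-[335,180]+.5)*6-.5).astype(int): cv2.circle(b,tuple(int(i) for i in u),1,(0,0,255),-1)
b[420:570,630:780]=cv2.resize(a[130:180,255:305],None,fx=3,fy=3)
cv2.imwrite('pics/t7.png',b); cv2.imwrite('pics/last.png',a)
o=cv2.imread('pics/top0.png')
for n,s in(('med',(373,223)),('slim',(412,244)),('wide',(437,212)),('jar',(171,137)),('beaker',(381,127))):
    T=o[s[1]-12:s[1]+13,s[0]-14:s[0]+15]; S=a[s[1]-20:s[1]+21,s[0]-22:s[0]+23]
    r=cv2.matchTemplate(S,T,cv2.TM_CCOEFF_NORMED); _,v,_,p=cv2.minMaxLoc(r); print(n,round(v,3),p[0]-8,p[1]-8)
print(robot.observe()['time'])
```

```text
med 0.805 0 0
slim 0.925 0 0
wide 0.944 0 1
jar 1.0 0 0
beaker 0.999 0 0
64.8
```

View pics/t7.png

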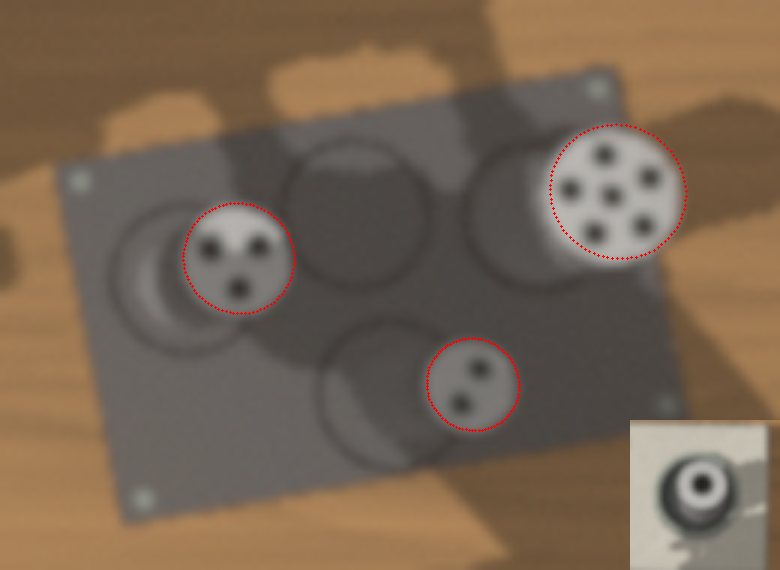

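Run:
```python
from h import *
t=robot.camera_model('top'); o=cv2.imread('pics/top0.png',0);a=cv2.imread('pics/last.png',0)
for n,s,w,h in(('med',(373,223),7,.123),('slim',(413,244),6,.133),('wide',(437,212),9,.113)):
    P=[]
    for im in(o,a):
        T=cv2.resize(im[s[1]-16:s[1]+17,s[0]-16:s[0]+17],None,fx=8,fy=8,interpolation=cv2.INTER_CUBIC).astype(np.float32)
        k=cv2.getStructuringElement(cv2.MORPH_ELLIPSE,(41,41))
        P.append(cv2.GaussianBlur(cv2.morphologyEx(T,cv2.MORPH_BLACKHAT,k),(0,0),2))
    c=16*8+4; r=(w+1)*8
    r_=cv2.matchTemplate(P[1],P[0][c-r:c+r,c-r:c+r],cv2.TM_CCOEFF_NORMED);_,v,_,p=cv2.minMaxLoc(r_)
    d=(np.array(p)-(c-r))/8; print(n,round(v,3),d,(cast(t,np.array(s)+d,h)-cast(t,s,h))*1000)
```

```text
med 0.955 [0.  0.5] [[-1.19672855  0.01356423]]
slim 0.994 [0.25 0.25] [[-0.58002889 -0.57268163]]
wide 0.995 [-0.25  0.5 ] [[-1.21581693  0.62703611]]
```

Every block is within about 1.5 mm of where it started, the short block is in the well, and the jar and beaker have not moved.

```bash
python3 -c "
from cell import robot
print(robot.hand_in())"
```

```text
the job is handed in; nothing more can be done
None
```

The job is done and handed in at about 65 s of the 144 s limit: the three tall blocks went to the mat, the short block stands in the heater's well, and each tall block is back upright within about 1.5 mm of its starting position, with the jar and beaker unmoved.

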